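# Clear the packing board and pack a two-layer lot with a separator sheet

### The job

Get this auction lot ready: with the scraper block, sweep all the broken chips off the packing board into the blue catch tray at its far end (do not handle the chips with the fingers), and stand the scraper back on the bench beside the board. Then lay both black power banks flat on the two outlines marked on the board, lay the cardboard separator sheet squarely over the two of them, and set every white adapter on the sheet as the second layer. Leave the mug and the tape roll alone.

Things in the scene. Friction and masses are not known exactly. Their poses are not given: they have to be found in the camera images.
- board: Fixed white packing board 220 (x) x 136 (y) mm, top face 30 mm above the bench; an 8 mm wide fence along each long side stands 8 mm above it (120 mm clear between); open ends. Blue catch tray joined at its +x end: x 110 to 196 mm, 120 mm wide inside, floor 4 mm, side walls 45 mm and end wall 36 mm above the bench. Origin: centre of the white board at bench level; x towards the tray, z up.
- spot_near (a point): centre of the black painted outline (90 x 63 mm) on the board's top face farther from the tray (board x = -48 mm)
- spot_far (a point): centre of the other outline, nearer the tray (board x = +48 mm)
- tray_floor (a point): centre of the catch tray's floor
- scraper: Scraper block: orange foot 40 (x) x 110 (y) x 22 (z) mm with a black ridge on top to hold it by, 24 (x) x 70 (y) mm, from 22 to 64 mm height. Stands on its foot; origin at the centre of its underside, z up, y along its length. 250 g.
- rest: Fixed grey block 150 (x) x 44 (y) x 24 (z) mm on which the sheet lies at the start; origin at the centre of its underside.
- sheet: Stiff cardboard separator sheet 196 (x) x 66 (y) x 6 (z) mm, 60 g; origin at its centre.
- bank1: Black power bank 84 (x) x 54 (y) x 24 (z) mm, about 200 g; origin at its centre.
- bank2: Black power bank 84 (x) x 54 (y) x 24 (z) mm, about 200 g; origin at its centre.
- adapter1: White adapter block 50 (x) x 44 (y) x 36 (z) mm, 120 g; origin at its centre; any face may be down. Two or three are present.
- adapter2: White adapter block 50 (x) x 44 (y) x 36 (z) mm, 120 g; origin at its centre; any face may be down. Two or three are present.
- adapter3: White adapter block 50 (x) x 44 (y) x 36 (z) mm, 120 g; origin at its centre; any face may be down. Two or three are present.
- chip1: Reddish-brown chip 26 x 20 x 14 mm, 15 g, lying on the board at the start; origin at its centre. Three to five are present.
- chip2: Reddish-brown chip 22 x 22 x 16 mm, 15 g, lying on the board at the start; origin at its centre. Three to five are present.
- chip3: Reddish-brown chip 26 x 20 x 14 mm, 15 g, lying on the board at the start; origin at its centre. Three to five are present.
- chip4: Reddish-brown chip 22 x 22 x 16 mm, 15 g, lying on the board at the start; origin at its centre. Three to five are present.
- chip5: Reddish-brown chip 26 x 20 x 14 mm, 15 g, lying on the board at the start; origin at its centre. Three to five are present.
- mug: Blue mug 80 mm wide, 90 mm high; bystander. Origin at the centre of its underside.
- tape: Roll of amber tape 104 mm wide, 48 mm high, lying flat; bystander. Origin at the centre of its underside.
There are look-alikes about, which are no part of the job. What is shaped like the bank2 but orange is not meant. Leave any pink look-alike of the adapter1 alone.

How it is judged (in metres and radians):
On the way, in this order (a step that is already met when the one before it is completed fails the run):
1. the scraper stands on the board (x of scraper in the frame of board between -0.13 and 0.13 m and y of scraper in the frame of board between -0.04 and 0.04 m and z of scraper in the frame of board between 0.02 and 0.042 m and angle between scraper's own z axis and vertical below 0.35 rad), for 0.1 s.
2. every chip is in the catch tray (x of chip1 in the frame of board between 0.11 and 0.2 m and y of chip1 in the frame of board between -0.072 and 0.072 m and z of each of chip1, chip2, chip3, chip4, chip5 in the frame of board below 0.036 m and x of chip2 in the frame of board between 0.11 and 0.2 m and y of chip2 in the frame of board between -0.072 and 0.072 m and x of chip3 in the frame of board between 0.11 and 0.2 m and y of chip3 in the frame of board between -0.072 and 0.072 m and x of chip4 in the frame of board between 0.11 and 0.2 m and y of chip4 in the frame of board between -0.072 and 0.072 m and x of chip5 in the frame of board between 0.11 and 0.2 m and y of chip5 in the frame of board between -0.072 and 0.072 m), for 0.2 s.
3. both power banks lie flat on the two outlines, one on each (((horizontal distance between bank1 and spot_near below 0.015 m and angle between the x axis of each of bank1, bank2 and the x axis of board, either way round below 0.17 rad and horizontal distance between bank2 and spot_far below 0.015 m) or (horizontal distance between bank2 and spot_near below 0.015 m and angle between the x axis of each of bank2, bank1 and the x axis of board, either way round below 0.17 rad and horizontal distance between bank1 and spot_far below 0.015 m)) and angle between the z axis of each of bank1, bank2 and the z axis of board, either way round below 0.1 rad and z of bank1 in the frame of board between 0.038 and 0.046 m and z of bank2 in the frame of board between 0.038 and 0.046 m), for 0.2 s.
4. the sheet lies squarely on both power banks (all of step 3 and x of sheet in the frame of board between -0.018 and 0.018 m and y of sheet in the frame of board between -0.016 and 0.016 m and z of sheet in the frame of board between 0.052 and 0.062 m and angle between the z axis of sheet and the z axis of board, either way round below 0.06 rad and angle between the x axis of sheet and the x axis of board, either way round below 0.17 rad), for 0.2 s.
5. every adapter lies on the sheet (x of adapter1 in the frame of sheet between -0.09 and 0.09 m and y of adapter1 in the frame of sheet between -0.025 and 0.025 m and (z of adapter1 in the frame of sheet between 0.016 and 0.032 m or z of adapter1 in the frame of sheet between -0.032 and -0.016 m) and x of adapter2 in the frame of sheet between -0.09 and 0.09 m and y of adapter2 in the frame of sheet between -0.025 and 0.025 m and (z of adapter2 in the frame of sheet between 0.016 and 0.032 m or z of adapter2 in the frame of sheet between -0.032 and -0.016 m) and x of adapter3 in the frame of sheet between -0.09 and 0.09 m and y of adapter3 in the frame of sheet between -0.025 and 0.025 m and (z of adapter3 in the frame of sheet between 0.016 and 0.032 m or z of adapter3 in the frame of sheet between -0.032 and -0.016 m) and x of sheet in the frame of board between -0.018 and 0.018 m and y of sheet in the frame of board between -0.016 and 0.016 m and z of sheet in the frame of board between 0.052 and 0.062 m and angle between the z axis of sheet and the z axis of board, either way round below 0.06 rad and angle between the x axis of sheet and the x axis of board, either way round below 0.17 rad), for 0.2 s.
At the end, for the whole second after the job is handed in: Chips in the tray; a power bank flat on each outline (15 mm, 10 degrees); sheet level on both banks, centred within 18 mm along, 16 mm across, 10 degrees; adapters rest on the sheet, centres within 90 mm along and 25 mm across; scraper upright on the bench, off board and tray; all at rest (all of step 2 and all of step 3 and all of step 5 and height (world z) of scraper below 0.008 m and angle between scraper's own z axis and vertical below 0.1 rad and (y of scraper in the frame of board above 0.085 m or y of scraper in the frame of board below -0.085 m or x of scraper in the frame of board below -0.125 m or x of scraper in the frame of board above 0.21 m) and linear speed of each of bank1, bank2, sheet, scraper, adapter1, adapter2, adapter3 below 0.02 m/s); the robot touches nothing.
It fails at once if a chip is pressed by the fingers (contact force between the fingers and chip1 above 2 N or contact force between the fingers and chip2 above 2 N or contact force between the fingers and chip3 above 2 N or contact force between the fingers and chip4 above 2 N or contact force between the fingers and chip5 above 2 N).
It fails at once if the mug or the tape roll is moved by more than 3 cm (distance of any of mug, tape from where it was at the start of the episode above 0.03 m).
Of chip1, chip2, chip3, chip4, chip5 only 3 to 5 are there at a start; the rules pass over those that are not, and their reading is None.
Of adapter1, adapter2, adapter3 only 2 to 3 are there at a start; the rules pass over those that are not, and their reading is None.
At some moment in a run one of scraper, adapter1, adapter2, adapter3 may be knocked a few centimetres aside while the robot is not near it.
Once in a run the grip may slacken for a moment while it holds something.
It also fails if it takes over 208 s, if anything falls off the work surface, if the arm or the gripper's body presses on something with over 40 N, if the wrist force passes 120 N, or if a joint passes its speed limit or range.

### The arm

A 6-joint arm with a two-finger parallel gripper is mounted at the origin on the work surface. World frame = base frame: x ahead of the robot, y to its left, z up, the work surface at z = 0. Lengths are in m, angles in degrees, forces in N, time in s.
With the tool pointing down it reaches from about 0.4 to 0.825 m from the base axis. Payload 7 kg.
Tool frame: the origin (TCP) lies midway between the tips of the shut fingers; the grasp point (between the pads) lies 19 mm behind it; z points along the fingers, y is the direction in which the jaws open and shut (so a half turn about z gives the same grasp; the last joint's range is limited). The gripper opens to 88 mm and grips with 3 to 60 N. Pads are 19 mm wide; open, the fingers measure 130 mm over their backs; the gripper's body (78 mm by 193 mm) begins 47 mm behind the grasp point.
Start: joints at [80.392, 20.546, 0.682, 0, -70.136, -16.507], TCP at [0.297, 0.606, 0.205] pointing down, gripper open.
Joint ranges: [-176.03, 176.03], [-82.01, 121.73], [-58.28, 71.71], [-173.87, 95.51], [-174.79, -0.11], [-173.66, 173.66]. Speed limits (degrees/s): [136.94, 136.94, 172.46, 180, 180, 180].

### API

Orientations are given as [roll, pitch, yaw] about the fixed x, y, z axes, in that order (R = Rz(yaw) Ry(pitch) Rx(roll)).
In Python, from plant import get_state, capture, close_job gives the robot as it stands.
- The arm moves only by the tool apply_moves, never from a script. Its argument "commands" is a list of rows, each an object with "grip": the opening, from 0 (shut) to 1 (fully open); "dp": the shift along the tool's x, y, z in mm, a list of three; "yaw": the turn about the tool's z in rad. A call has 1 to 12 rows; each row is the pose to reach, as a shift and turn from the pose commanded when the call began, along the tool's axes at that moment; what a row does not reach only later rows make up. A row lasts 1/8 s, in which the tool goes at most 62.5 mm and 10.7 degrees, less where a joint would pass 70% of its speed; a pose out of reach is approached as far as the arm can. A call with a gripper value outside its range is refused whole. The fingers move at their own pace and stop on an object; "newtons" is the grip in N (left out, the last holds). Time passes only in rows, so rows that repeat a pose let the fingers close. It gives the time, the measured TCP pose, the force and the opening at its end, in the units of the state.
- get_state(): the state, without advancing time (a new reading comes with each control period).
- capture(name): name is "scene" or "top"; returns a dict with "color" (400x640x3 uint8, red, green, blue), "camera_matrix" (3x3 intrinsics, pixels), "xyz" and "rotation" of the camera in the world. Camera axes: x right, y up, looking along -z (the intrinsics and any distortion apply to the point x, -y, -z); pixel columns grow to the right and rows downward; lengths in m; the calibration is good to about 2 mm. A picture is of the moment at which its call begins. There is no depth.
- close_job(): hands the job in, once; it reports no verdict.
The state is a dict: "time_s": time; "joints": joint angles; "qd": joint speeds; "joint_torque": joint torques, N m; "tcp_pos": TCP position; "eef_rot": TCP orientation; "contact_force": force on the tool from outside, world axes, zero at the start; "moment": the same for the moment, N m; "gripper_width": finger opening in m.
Only numpy, scipy, OpenCV 4.12 (cv2) and the standard library are available. Lean on these libraries where they do the work, as an engineer would, in place of code of your own. Each camera call takes 0.05 s, during which the arm holds its last target.

## Working session

There is one attempt and no reset: what is moved stays moved. The work goes in short steps, Python scripts to look and compute and a tool call to move; the robot and the scene stay as the last step left them, time stands still between calls to the robot, and variables do not carry over. Pictures are saved under pics/ and viewed, and the job is handed in when it is done.

Besides the shell and the picture viewer there is one more tool, called after "Request:" by a JSON object that holds its "name" and its "arguments", one argument or row to a line. apply_moves: Moves the arm, as the interface text tells. Its arguments: {"type":"object","properties":{"commands":{"type":"array","items":{"type":"object","properties":{"grip":{"type":"number"},"dp":{"type":"array","items":{"type":"number"}},"yaw":{"type":"number"}}}},"newtons":{"type":"number"}},"required":["commands"]}

```bash
ls; mkdir -p pics
python3 - <<'E'
from plant import get_state, capture
import cv2
print(get_state())
for n in ("scene","top"):
    c=capture(n); cv2.imwrite(f"pics/{n}0.png",c["color"][:,:,::-1]); print(n,c["camera_matrix"],c["xyz"],c["rotation"],[k for k in c])
E
```

```text
pics
{'time_s': 0.0, 'joints': array([ 8.03920491e+01,  2.05915374e+01,  6.33114429e-01, -2.11336736e-02,
       -7.01367828e+01, -1.65064621e+01]), 'qd': array([ 0.04614297,  0.04543284, -0.01652771,  0.04813512, -0.03025982,
        0.03777227]), 'joint_torque': array([ 1.42080757e-03, -5.82723856e+01,  2.93050396e+01,  6.99701115e+00,
        7.12331981e-03, -1.60876893e-04]), 'tcp_pos': array([0.29690282, 0.60559282, 0.20391338]), 'eef_rot': array([ 1.79903073e+02, -8.00481627e-03, -2.61216034e+01]), 'contact_force': array([ 0.22280888, -0.30123571,  0.82858519]), 'moment': array([-0.00069168, -0.07026348,  0.03353264]), 'gripper_width': 0.08754171193368318}
scene [[447.18902671   0.         323.6009787 ]
 [  0.         447.18902671 195.22368361]
 [  0.           0.           1.        ]] [1.07254039 0.78992415 0.66855194] [ 55.48292105   0.56458618 146.06355945] ['color', 'camera_matrix', 'xyz', 'rotation']
top [[371.34318018   0.         315.36438667]
 [  0.         371.34318018 192.14646979]
 [  0.           0.           1.        ]] [0.43917092 0.06870294 0.9473057 ] [  9.88593386  -1.94762791 -90.26171751] ['color', 'camera_matrix', 'xyz', 'rotation']
```

View pics/top0.png

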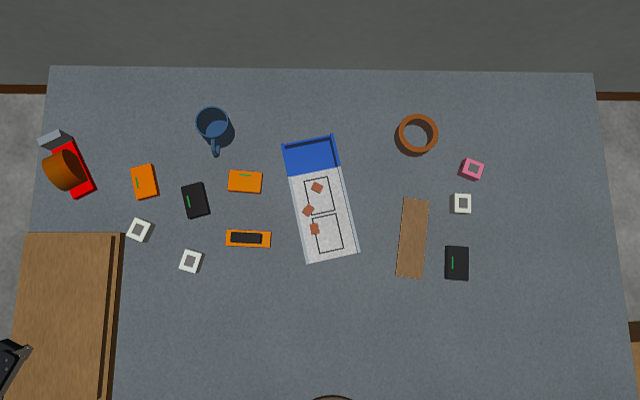

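View pics/scene0.png

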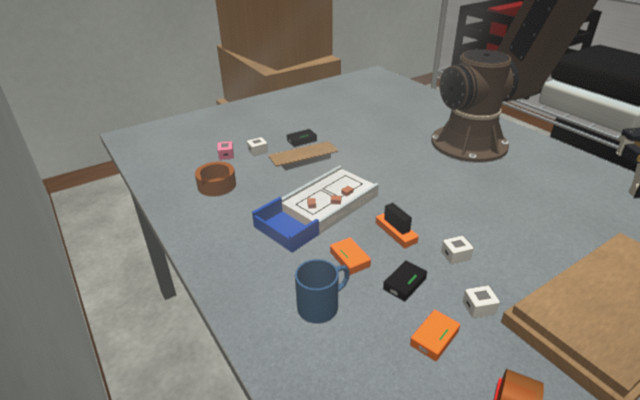

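```bash
cat > h.py <<'E'
import numpy as np, cv2
from scipy.spatial.transform import Rotation as Ro
from plant import get_state, capture
def cap(n,save=None):
    c=capture(n)
    if save: cv2.imwrite(f"pics/{save}.png",c["color"][:,:,::-1])
    return c
def ray(c,uv):
    uv=np.atleast_2d(np.asarray(uv,float)); K=np.array(c["camera_matrix"])
    d=np.c_[(uv[:,0]-K[0,2])/K[0,0],-(uv[:,1]-K[1,2])/K[1,1],-np.ones(len(uv))]
    R=Ro.from_euler('xyz',c["rotation"],degrees=True).as_matrix()
    return np.array(c["xyz"]),d@R.T
def onz(c,uv,z):
    o,d=ray(c,uv); t=(z-o[2])/d[:,2]; return o+d*t[:,None]
def proj(c,P):
    P=np.atleast_2d(P); R=Ro.from_euler('xyz',c["rotation"],degrees=True).as_matrix()
    p=(P-np.array(c["xyz"]))@R; K=np.array(c["camera_matrix"])
    return np.c_[K[0,0]*p[:,0]/-p[:,2]+K[0,2], K[1,1]*-p[:,1]/-p[:,2]+K[1,2]]
def zoom(c,x0,y0,x1,y1,f,name):
    im=c["color"][y0:y1,x0:x1,::-1]; cv2.imwrite(f"pics/{name}.png",cv2.resize(im,None,fx=f,fy=f,interpolation=cv2.INTER_CUBIC))
def blobs(c,f,z,roi=None,amin=25):
    """mask f(hsv)->minAreaRect on plane z; long-axis yaw in deg"""
    hsv=cv2.cvtColor(c["color"],cv2.COLOR_RGB2HSV).astype(int); m=f(hsv[...,0],hsv[...,1],hsv[...,2]).astype(np.uint8)
    if roi: q=np.zeros_like(m); x0,y0,x1,y1=roi; q[y0:y1,x0:x1]=1; m&=q
    out=[]
    for k in cv2.findContours(m,cv2.RETR_EXTERNAL,cv2.CHAIN_APPROX_NONE)[0]:
        if cv2.contourArea(k)<amin: continue
        uv=k[:,0,:].astype(float); P=onz(c,uv,z)[:,:2]
        r=cv2.minAreaRect((P*1000).astype(np.float32)); b=cv2.boxPoints(r)
        e=[b[1]-b[0],b[2]-b[1]]; L=[np.linalg.norm(x) for x in e]; l=e[int(L[1]>L[0])]
        out.append(dict(uv=uv.mean(0).round(1),xy=np.round(r[0],1),size=np.round([max(L),min(L)],1),yaw=round(float(np.degrees(np.arctan2(l[1],l[0]))%180),1)))
    return out
E
python3 - <<'E'
from h import *
c=cap("top"); s=cap("scene")
zoom(c,110,120,310,285,4,"z1"); zoom(c,270,120,500,290,3,"z2")
zoom(s,100,110,420,260,2.5,"z3")
E
```

```text
(no output)
```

View pics/z1.png

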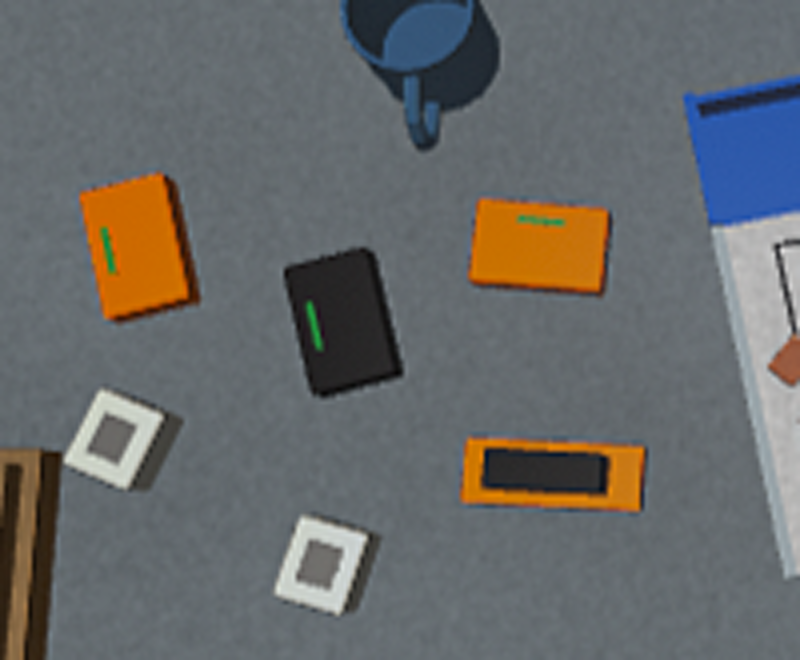

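View pics/z2.png

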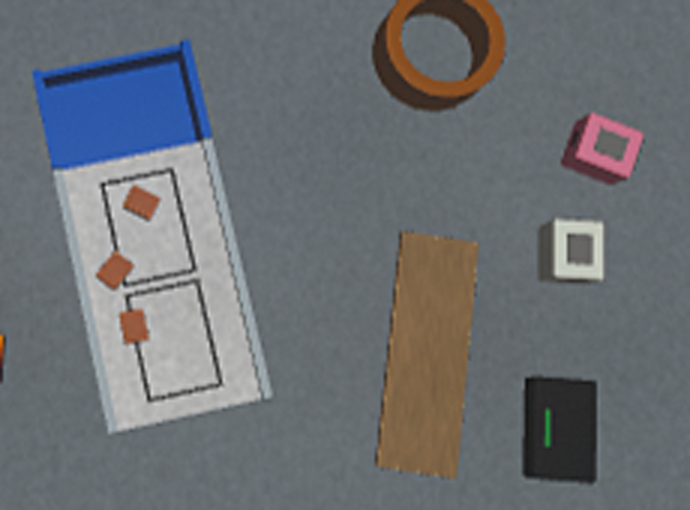

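View pics/z3.png

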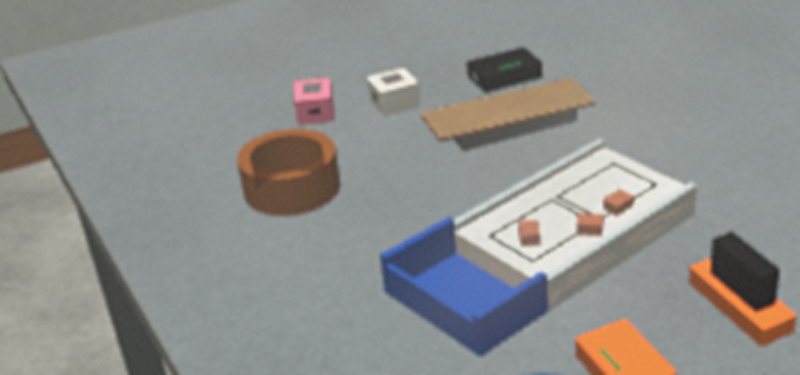

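Candidates: scraper = orange foot and black ridge at top px (248,238). The orange slabs at (245,181) and (145,181) are look-alikes. Black banks are at (195,200) and (457,263), white adapters at (139,230), (191,261) and (462,203); the pink one at (472,169) is excluded. There are three chips, at (317,187), (308,210) and (314,229).

```bash
cat > meas.py <<'E'
from h import *
def allm(c):
    print("foot z22"); [print(b) for b in blobs(c,lambda h,s,v:(h>5)&(h<22)&(s>200)&(v>90),.022,(110,120,290,285),80)]
    print("ridge/bank black @.064/.024"); 
    for z in (.064,.024): [print(z,b) for b in blobs(c,lambda h,s,v:(v<48)&(s<80),z,(110,120,500,290),80)]
    print("adapters white"); 
    for z in (.036,.044,.05): [print(z,b) for b in blobs(c,lambda h,s,v:(v>170)&(s<40),z,(110,120,500,290),60)]
    print("sheet .030"); [print(b) for b in blobs(c,lambda h,s,v:(h>8)&(h<20)&(s>70)&(s<180)&(v>70),.030,(385,180,440,290),200)]
    print("chips .045"); [print(b) for b in blobs(c,lambda h,s,v:(h<12)&(s>100)&(v>90),.045,(285,130,360,265),20)]
    print("outline"); [print(b) for b in blobs(c,lambda h,s,v:(v<120)&(s<60),.030,(285,174,350,262),20)]
E
python3 - <<'E'
from meas import *
c=cap("top"); allm(c)
uv=[(282,145),(333,134.5),(358.5,252),(306.5,264),(288,177),(340.5,166)]
hsv=cv2.cvtColor(c["color"],cv2.COLOR_RGB2HSV)
for u,v in [(139,223),(250,238),(315,200),(410,240),(300,230),(294,200),(352,230)]: print((u,v),hsv[v,u])
E
```

```text
foot z22
{'uv': array([247.7, 238.1]), 'xy': array([485.5, 203.7]), 'size': array([108.8,  37.8], dtype=float32), 'yaw': 87.1}
{'uv': array([244.3, 181.1]), 'xy': array([628.7, 216.1]), 'size': array([82.7, 53.1], dtype=float32), 'yaw': 85.6}
{'uv': array([143.1, 181.1]), 'xy': array([628.2, 467.5]), 'size': array([83.8, 52.8], dtype=float32), 'yaw': 15.2}
ridge/bank black @.064/.024
0.064 {'uv': array([456. , 262.5]), 'xy': array([ 424.4, -295.4]), 'size': array([77.7, 55.5], dtype=float32), 'yaw': 175.4}
0.064 {'uv': array([244.2, 236.6]), 'xy': array([485.4, 205.7]), 'size': array([59.4, 22.1], dtype=float32), 'yaw': 86.8}
0.064 {'uv': array([195.1, 200.1]), 'xy': array([573.9, 324.4]), 'size': array([81.9, 53.6], dtype=float32), 'yaw': 16.2}
0.024 {'uv': array([456. , 262.5]), 'xy': array([ 423.7, -311.9]), 'size': array([81.2, 58. ], dtype=float32), 'yaw': 175.4}
0.024 {'uv': array([244.2, 236.6]), 'xy': array([487.5, 211.9]), 'size': array([62.1, 23.1], dtype=float32), 'yaw': 86.8}
0.024 {'uv': array([195.1, 200.1]), 'xy': array([580., 336.]), 'size': array([85.6, 56. ], dtype=
[... 2071 characters left out ...]
7]), 'size': array([66.1, 14.4], dtype=float32), 'yaw': 89.7}
{'uv': array([328.7, 233.5]), 'xy': array([497.1,   7.6]), 'size': array([90.3, 63.8], dtype=float32), 'yaw': 12.1}
{'uv': array([320., 194.]), 'xy': array([591.2,  27.8]), 'size': array([90.2, 64. ], dtype=float32), 'yaw': 11.9}
{'uv': array([347.4, 186.2]), 'xy': array([611.4, -40.5]), 'size': array([69.3, 15.3], dtype=float32), 'yaw': 178.8}
{'uv': array([290.4, 221.2]), 'xy': array([537.3,  89.2]), 'size': array([216.5,  46.1], dtype=float32), 'yaw': 0.5}
(139, 223) [ 45  13 198]
(250, 238) [165  11  46]
(315, 200) [  0   1 181]
(410, 240) [ 16 112 123]
(300, 230) [ 99  25 171]
(294, 200) [101  26 170]
(352, 230) [ 94  17 121]
```

```bash
cat >> h.py <<'E'
BC=np.array([544.1,17.7]); BY=12.0
def b2w(x,y):
    a=np.radians(BY); return BC+np.array([x*np.cos(a)-y*np.sin(a),x*np.sin(a)+y*np.cos(a)])
def w2b(x,y):
    a=np.radians(BY); d=np.array([x,y])-BC; return np.array([d[0]*np.cos(a)+d[1]*np.sin(a),-d[0]*np.sin(a)+d[1]*np.cos(a)])
def go(*ts):
    """targets (x,y,z mm,psi deg) -> dp, yaw from current pose"""
    s=get_state(); p=np.array(s["tcp_pos"])*1000; R=Ro.from_euler('xyz',s["eef_rot"],degrees=True).as_matrix(); psi=s["eef_rot"][2]
    R=Ro.from_euler('xyz',[180,0,psi],degrees=True).as_matrix()
    print("t",round(s["time_s"],2),"p",p.round(1),"psi",round(psi,1),"w",round(s["gripper_width"]*1000,1),"F",np.round(s["contact_force"],1))
    for t in ts:
        print(t,"dp",(R.T@(np.array(t[:3])-p)).round(0),"yaw",round(float(-np.radians((t[3]-psi+180)%360-180)),3))
E
python3 - <<'E'
from h import *
go((485,204,150,-92.9),(485,204,38,-92.9))
E
```

```text
t 0.25 p [297.1 605.9 204.4] psi -26.1 w 87.7 F [ 0.6 -0.1  0.7]
(485, 204, 150, -92.9) dp [346. 278.  54.] yaw 1.166
(485, 204, 38, -92.9) dp [346. 278. 166.] yaw 1.166
```

Request:
{"name": "apply_moves", "arguments": {
  "commands": [
    {"dp": [346, 278, 54], "yaw": 1.166, "grip": 0.8},
    {"dp": [346, 278, 54], "yaw": 1.166, "grip": 0.8},
    {"dp": [346, 278, 54], "yaw": 1.166, "grip": 0.8},
    {"dp": [346, 278, 54], "yaw": 1.166, "grip": 0.8},
    {"dp": [346, 278, 54], "yaw": 1.166, "grip": 0.8},
    {"dp": [346, 278, 54], "yaw": 1.166, "grip": 0.8},
    {"dp": [346, 278, 54], "yaw": 1.166, "grip": 0.8},
    {"dp": [346, 278, 54], "yaw": 1.166, "grip": 0.8},
    {"dp": [346, 278, 54], "yaw": 1.166, "grip": 0.8},
    {"dp": [346, 278, 54], "yaw": 1.166, "grip": 0.8}
  ],
  "newtons": 30
}}

```text
time_s: 1.5
tcp_pos: [0.4853, 0.2053, 0.1511]
eef_rot: [-180.0, 0.0, -92.9]
contact_force: [0.4, 0.2, -0.7]
gripper_width: 0.0703
```

Run:
```python
from h import *
go((485,204,150,-92.9),(485,204,38,-92.9))
c=cap("top","t1"); zoom(c,150,120,350,290,4,"t1z")
```

```text
t 1.5 p [485.3 205.3 151.1] psi -92.9 w 70.3 F [ 0.4  0.2 -0.7]
(485, 204, 150, -92.9) dp [1. 0. 1.] yaw 0.001
(485, 204, 38, -92.9) dp [  1.   0. 113.] yaw 0.001
```

View pics/t1z.png

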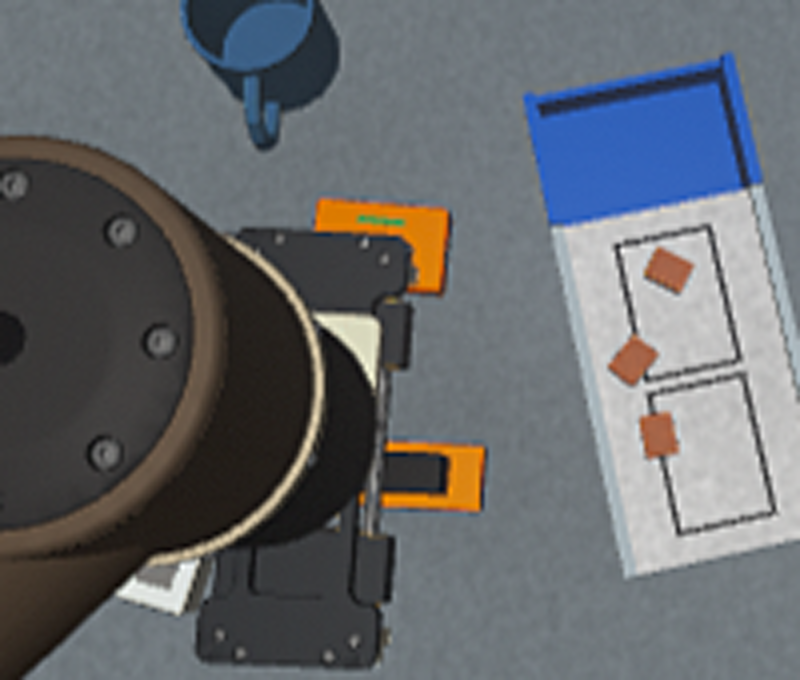

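The gripper is above the scraper (ridge in the crop at about (415,475)) with the jaws across the ridge. Going down to grip.

Request:
{"name": "apply_moves", "arguments": {
  "commands": [
    {"dp": [1, 0, 50], "yaw": 0, "grip": 0.7},
    {"dp": [1, 0, 90], "yaw": 0, "grip": 0.7},
    {"dp": [1, 0, 113], "yaw": 0, "grip": 0.7},
    {"dp": [1, 0, 113], "yaw": 0, "grip": 0.2},
    {"dp": [1, 0, 113], "yaw": 0, "grip": 0.0},
    {"dp": [1, 0, 113], "yaw": 0, "grip": 0.0},
    {"dp": [1, 0, 113], "yaw": 0, "grip": 0.0},
    {"dp": [1, 0, 113], "yaw": 0, "grip": 0.0}
  ],
  "newtons": 40
}}

```text
time_s: 2.55
tcp_pos: [0.4856, 0.2034, 0.0386]
eef_rot: [-180.0, 0.1, -92.9]
contact_force: [-1.6, 1.6, 5.9]
gripper_width: 0.0229
```

Run:
```python
from h import *
a=b2w(-85,0); print(a,b2w(-80,0))
go((485,204,135,-92.9),(*a,135,-78),(*a,69,-78))
```

```text
[4.60957454e+02 2.75062805e-02] [465.84819194   1.06706473]
t 2.55 p [485.6 203.4  38.6] psi -92.9 w 22.9 F [-1.6  1.6  5.9]
(485, 204, 135, -92.9) dp [ -1.   1. -96.] yaw -0.0
(np.float64(460.95745393762655), np.float64(0.027506280490456447), 135, -78) dp [204.  14. -96.] yaw -0.26
(np.float64(460.95745393762655), np.float64(0.027506280490456447), 69, -78) dp [204.  14. -30.] yaw -0.26
```

Request:
{"name": "apply_moves", "arguments": {
  "commands": [
    {"dp": [0, 0, -50], "yaw": 0, "grip": 0},
    {"dp": [0, 0, -97], "yaw": 0, "grip": 0},
    {"dp": [50, 3, -97], "yaw": -0.07, "grip": 0},
    {"dp": [100, 7, -97], "yaw": -0.14, "grip": 0},
    {"dp": [150, 10, -97], "yaw": -0.2, "grip": 0},
    {"dp": [190, 14, -97], "yaw": -0.26, "grip": 0},
    {"dp": [204, 14, -97], "yaw": -0.26, "grip": 0},
    {"dp": [204, 14, -97], "yaw": -0.26, "grip": 0},
    {"dp": [204, 14, -97], "yaw": -0.26, "grip": 0}
  ]
}}

```text
time_s: 3.68
tcp_pos: [0.4613, 0.0007, 0.1348]
eef_rot: [-180.0, 0.0, -78.0]
contact_force: [1.0, -0.6, -2.2]
gripper_width: 0.023
```

Run:
```python
from h import *
a=b2w(-85,0)
go((*a,69,-78))
c=cap("top","t2"); zoom(c,220,120,420,290,4,"t2z"); s=cap("scene"); zoom(s,200,110,500,290,2.5,"s2z")
```

```text
t 3.67 p [461.3   0.7 134.8] psi -78.0 w 23.0 F [ 1.  -0.6 -2.2]
(np.float64(460.95745393762655), np.float64(0.027506280490456447), 69, -78) dp [ 1.  0. 66.] yaw -0.001
```

View pics/t2z.png

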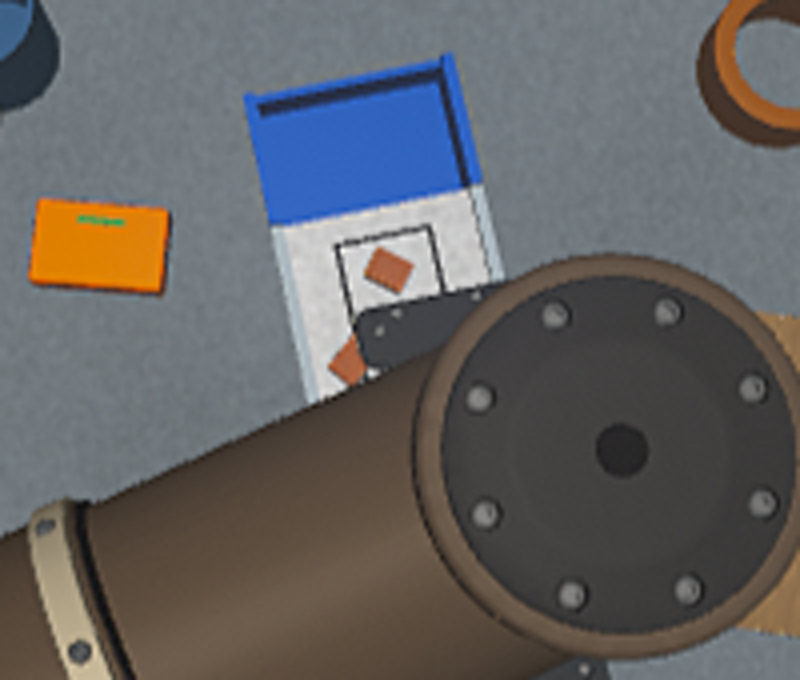

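View pics/s2z.png

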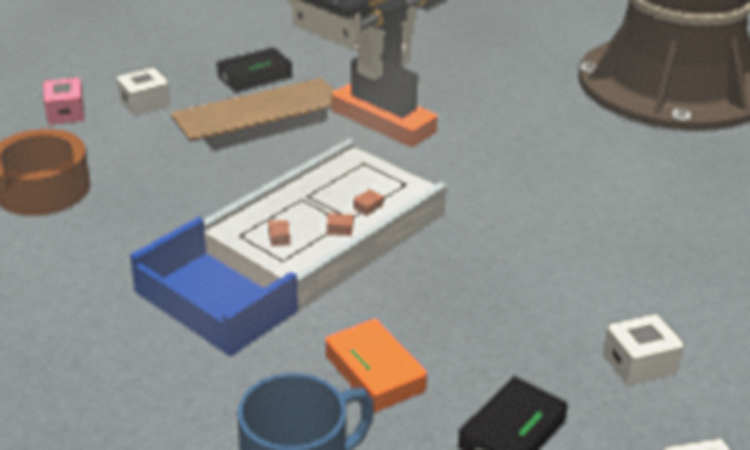

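Run:
```python
from h import *
s=cap("scene"); a=np.radians(12); c0=np.array([461.3,.7])
hsv=cv2.cvtColor(s["color"],cv2.COLOR_RGB2HSV).astype(int)
m=((hsv[...,0]>3)&(hsv[...,0]<22)&(hsv[...,1]>150)).astype(np.uint8); m[170:]=0; m[:,:310]=0;m[:,400:]=0
k=max(cv2.findContours(m,0,1)[0],key=cv2.contourArea)[:,0]
print("mask ext L",k[k[:,0].argmin()],"R",k[k[:,0].argmax()],"bot",k[k[:,1].argmax()])
for z in (.096,.118):
  for sx in(-20,20):
    for sy in(-55,55):
      w=c0+[sx*np.cos(a)-sy*np.sin(a),sx*np.sin(a)+sy*np.cos(a)]
      print(z,sx,sy,proj(s,[*w/1000,z])[0].round(1))
```

```text
mask ext L [363 157] R [373 157] bot [364 161]
0.096 -20 -55 [341.1 149. ]
0.096 -20 55 [373.5 163.4]
0.096 20 -55 [330.8 154.4]
0.096 20 55 [363.3 169.4]
0.118 -20 -55 [341.2 141.6]
0.118 -20 55 [374.  155.7]
0.118 20 -55 [330.8 146.9]
0.118 20 55 [363.7 161.7]
```

Request:
{"name": "apply_moves", "arguments": {
  "commands": [
    {"dp": [0, 0, 30], "yaw": 0, "grip": 0},
    {"dp": [0, 0, 50], "yaw": 0, "grip": 0},
    {"dp": [0, 0, 58], "yaw": 0, "grip": 0},
    {"dp": [0, 0, 61], "yaw": 0, "grip": 0},
    {"dp": [0, 0, 64], "yaw": 0, "grip": 0},
    {"dp": [0, 0, 64], "yaw": 0, "grip": 0}
  ]
}}

```text
time_s: 4.58
tcp_pos: [0.4613, 0.0003, 0.0712]
eef_rot: [-180.0, 0.0, -78.0]
contact_force: [-1.3, 0.2, -1.7]
gripper_width: 0.0227
```

Run:
```python
from h import *
a=b2w(118,0)
go((*a,70,-78))
s=cap("scene"); zoom(s,200,110,500,290,2.5,"s3z")
```

```text
t 4.58 p [4.613e+02 3.000e-01 7.120e+01] psi -78.0 w 22.7 F [-1.3  0.2 -1.7]
(np.float64(659.5214168865891), np.float64(42.2335795164956), 70, -78) dp [   0. -203.    1.] yaw -0.0
```

View pics/s3z.png

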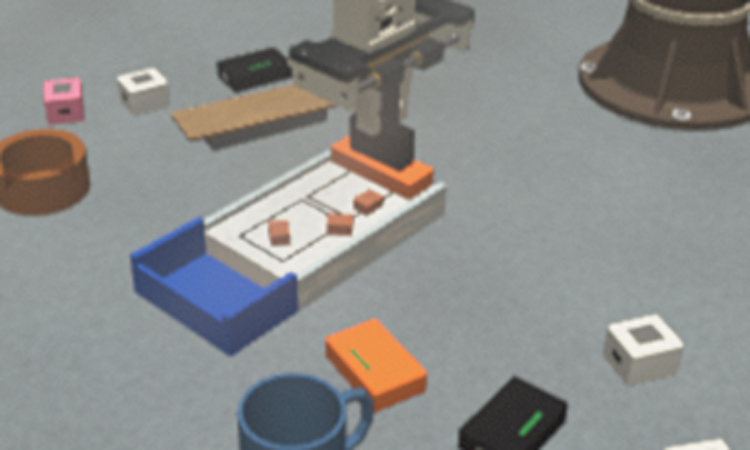

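The scraper stands between the fences just above the board, behind all three chips. Sweeping along board x now.

Request:
{"name": "apply_moves", "arguments": {
  "commands": [
    {"dp": [0, -10, 1], "yaw": 0, "grip": 0},
    {"dp": [0, -20, 1], "yaw": 0, "grip": 0},
    {"dp": [0, -32, 1], "yaw": 0, "grip": 0},
    {"dp": [0, -44, 1], "yaw": 0, "grip": 0},
    {"dp": [0, -56, 1], "yaw": 0, "grip": 0},
    {"dp": [0, -68, 1], "yaw": 0, "grip": 0},
    {"dp": [0, -80, 1], "yaw": 0, "grip": 0},
    {"dp": [0, -92, 1], "yaw": 0, "grip": 0},
    {"dp": [0, -104, 1], "yaw": 0, "grip": 0},
    {"dp": [0, -116, 1], "yaw": 0, "grip": 0},
    {"dp": [0, -128, 1], "yaw": 0, "grip": 0}
  ]
}}

```text
time_s: 6.0
tcp_pos: [0.587, 0.0268, 0.0698]
eef_rot: [180.0, -0.0, -78.0]
contact_force: [0.9, 0.5, -3.3]
gripper_width: 0.0229
```

Run:
```python
from h import *
a=b2w(120,0)
go((*a,70,-78))
s=cap("scene"); zoom(s,200,110,500,290,2.5,"s4z")
```

```text
t 6.0 p [587.   26.8  69.8] psi -78.0 w 22.9 F [ 0.9  0.5 -3.3]
(np.float64(661.4777120880567), np.float64(42.64940289813112), 70, -78) dp [ -0. -76.  -0.] yaw -0.0
```

View pics/s4z.png

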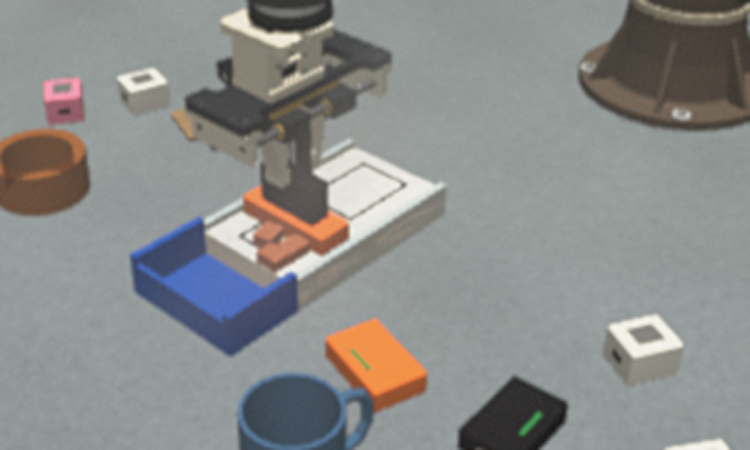

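Request:
{"name": "apply_moves", "arguments": {
  "commands": [
    {"dp": [0, -10, 0], "yaw": 0, "grip": 0},
    {"dp": [0, -20, 0], "yaw": 0, "grip": 0},
    {"dp": [0, -30, 0], "yaw": 0, "grip": 0},
    {"dp": [0, -40, 0], "yaw": 0, "grip": 0},
    {"dp": [0, -50, 0], "yaw": 0, "grip": 0},
    {"dp": [0, -60, 0], "yaw": 0, "grip": 0},
    {"dp": [0, -68, 0], "yaw": 0, "grip": 0},
    {"dp": [0, -74, 0], "yaw": 0, "grip": 0},
    {"dp": [0, -74, 0], "yaw": 0, "grip": 0}
  ]
}}

```text
time_s: 7.18
tcp_pos: [0.6588, 0.0421, 0.0696]
eef_rot: [180.0, 0.0, -78.0]
contact_force: [-1.2, -0.0, -1.8]
gripper_width: 0.0229
```

Run:
```python
from h import *
go()
s=cap("scene"); zoom(s,200,110,500,290,2.5,"s5z")
```

```text
t 7.17 p [658.8  42.1  69.6] psi -78.0 w 22.9 F [-1.2 -0.  -1.8]
```

View pics/s5z.png

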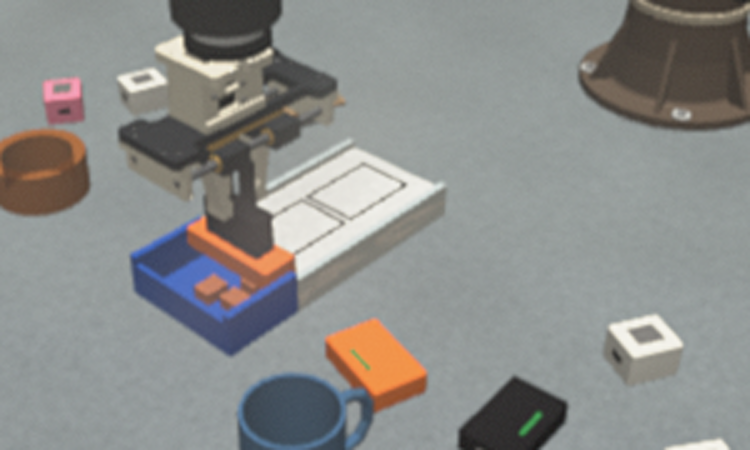

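Run:
```python
from h import *
go((485,204,140,-92.9))
```

```text
t 7.22 p [658.4  42.   69.6] psi -78.0 w 23.1 F [ 0.   0.  -2.4]
(485, 204, 140, -92.9) dp [-194.  136.  -70.] yaw 0.259
```

Request:
{"name": "apply_moves", "arguments": {
  "commands": [
    {"dp": [0, 0, -40], "yaw": 0, "grip": 0},
    {"dp": [0, 0, -70], "yaw": 0, "grip": 0},
    {"dp": [-40, 28, -72], "yaw": 0.05, "grip": 0},
    {"dp": [-80, 56, -72], "yaw": 0.1, "grip": 0},
    {"dp": [-120, 84, -72], "yaw": 0.16, "grip": 0},
    {"dp": [-160, 112, -72], "yaw": 0.22, "grip": 0},
    {"dp": [-184, 130, -72], "yaw": 0.26, "grip": 0},
    {"dp": [-194, 136, -72], "yaw": 0.26, "grip": 0},
    {"dp": [-194, 136, -72], "yaw": 0.26, "grip": 0}
  ]
}}

```text
time_s: 8.35
tcp_pos: [0.4851, 0.204, 0.1422]
eef_rot: [-180.0, 0.0, -92.8]
contact_force: [0.3, -0.5, -1.7]
gripper_width: 0.0227
```

Run:
```python
from h import *
go((485,204,39.5,-92.9))
c=cap("top"); zoom(c,120,120,420,290,2.6,"t6z"); s=cap("scene"); zoom(s,200,110,500,290,2.5,"s6z")
```

```text
t 8.35 p [485.1 204.  142.2] psi -92.8 w 22.7 F [ 0.3 -0.5 -1.7]
(485, 204, 39.5, -92.9) dp [ -0.   0. 103.] yaw 0.002
```

View pics/t6z.png

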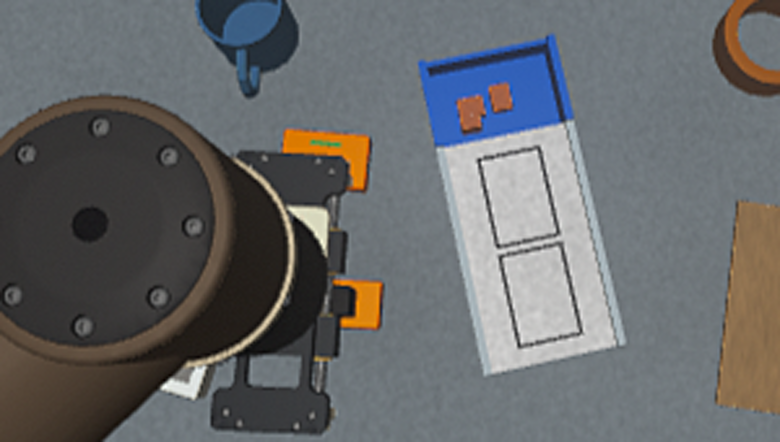

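View pics/s6z.png

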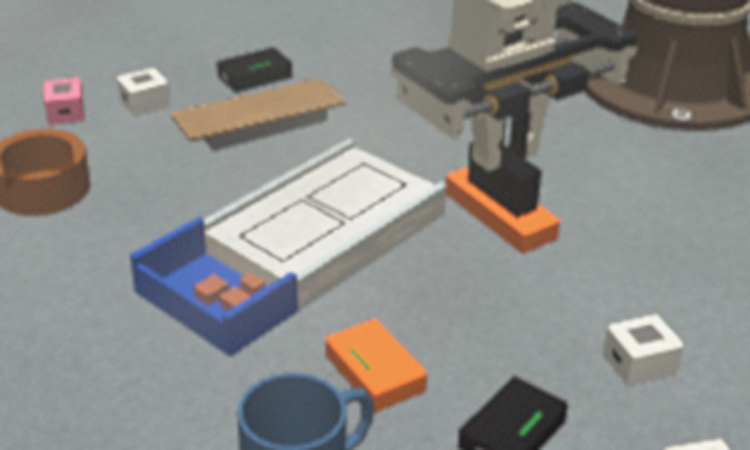

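All three chips lie on the blue tray floor (top crop about (470,110) and (500,97)), and the board is clear. Next I set the scraper down.

Request:
{"name": "apply_moves", "arguments": {
  "commands": [
    {"dp": [0, 0, 50], "yaw": 0, "grip": 0},
    {"dp": [0, 0, 85], "yaw": 0, "grip": 0},
    {"dp": [0, 0, 98], "yaw": 0, "grip": 0},
    {"dp": [0, 0, 103], "yaw": 0, "grip": 0},
    {"dp": [0, 0, 104], "yaw": 0, "grip": 0},
    {"dp": [0, 0, 104], "yaw": 0, "grip": 0.5},
    {"dp": [0, 0, 104], "yaw": 0, "grip": 0.7},
    {"dp": [0, 0, 104], "yaw": 0, "grip": 0.7},
    {"dp": [0, 0, 60], "yaw": 0, "grip": 0.8},
    {"dp": [0, 0, 10], "yaw": 0, "grip": 0.8},
    {"dp": [0, 0, -5], "yaw": 0, "grip": 0.8}
  ]
}}

```text
time_s: 9.82
tcp_pos: [0.4869, 0.2048, 0.1505]
eef_rot: [-179.7, 0.2, -92.9]
contact_force: [0.6, 0.5, -1.0]
gripper_width: 0.0694
```

Run:
```python
from h import *
c=cap("top")
for z in [.03]:
  for b in blobs(c,lambda h,s,v:(v<120)&(s<60),z,(285,174,350,262),20): print(b)
go((580,336,100,16.2),(580,336,5,16.2))
s=cap("scene"); zoom(s,200,110,500,290,2.5,"s7z")
```

```text
{'uv': array([319.6, 196.2]), 'xy': array([591.3,  28.1]), 'size': array([89.9, 63.3], dtype=float32), 'yaw': 12.2}
t 9.88 p [487.  204.8 151. ] psi -92.9 w 69.6 F [1.8 0.5 1.9]
(580, 336, 100, 16.2) dp [-136.  -86.   51.] yaw -1.904
(580, 336, 5, 16.2) dp [-136.  -86.  146.] yaw -1.904
```

View pics/s7z.png

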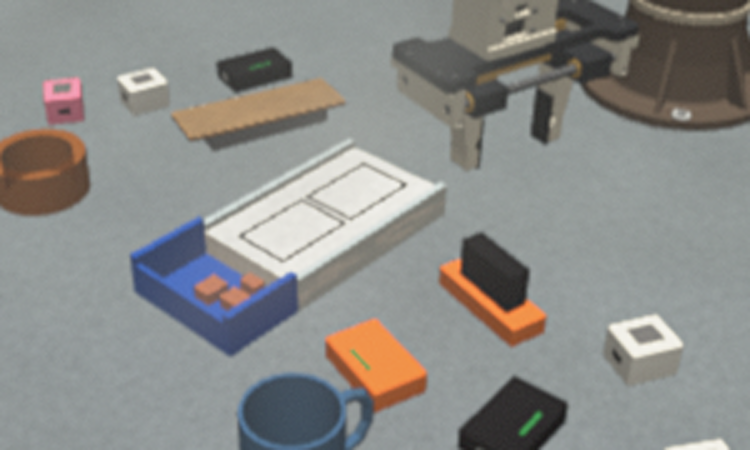

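Run:
```python
from h import *
go((581,338,90,-163.8))
```

```text
t 9.93 p [486.2 204.4 148.9] psi -92.9 w 69.8 F [-0.7 -0.3  0.6]
(581, 338, 90, -163.8) dp [-138.  -88.   59.] yaw 1.237
```

Request:
{"name": "apply_moves", "arguments": {
  "commands": [
    {"dp": [-30, -20, 0], "yaw": 0.15, "grip": 0.8},
    {"dp": [-60, -40, 0], "yaw": 0.3, "grip": 0.8},
    {"dp": [-90, -60, 20], "yaw": 0.48, "grip": 0.8},
    {"dp": [-120, -80, 40], "yaw": 0.65, "grip": 0.8},
    {"dp": [-138, -88, 59], "yaw": 0.83, "grip": 0.8},
    {"dp": [-138, -88, 59], "yaw": 1.0, "grip": 0.8},
    {"dp": [-138, -88, 59], "yaw": 1.18, "grip": 0.8},
    {"dp": [-138, -88, 59], "yaw": 1.237, "grip": 0.8},
    {"dp": [-138, -88, 59], "yaw": 1.237, "grip": 0.8}
  ]
}}

```text
time_s: 11.05
tcp_pos: [0.5795, 0.3363, 0.086]
eef_rot: [-179.9, -0.1, -163.8]
contact_force: [-0.1, -0.0, 0.1]
gripper_width: 0.0697
```

Run:
```python
from h import *
go((581,338,5,-163.8))
s=cap("scene"); zoom(s,330,190,530,360,4,"s8z")
```

```text
t 11.05 p [579.5 336.3  86. ] psi -163.8 w 69.7 F [-0.1 -0.   0.1]
(581, 338, 5, -163.8) dp [-2.  1. 81.] yaw 0.0
```

View pics/s8z.png

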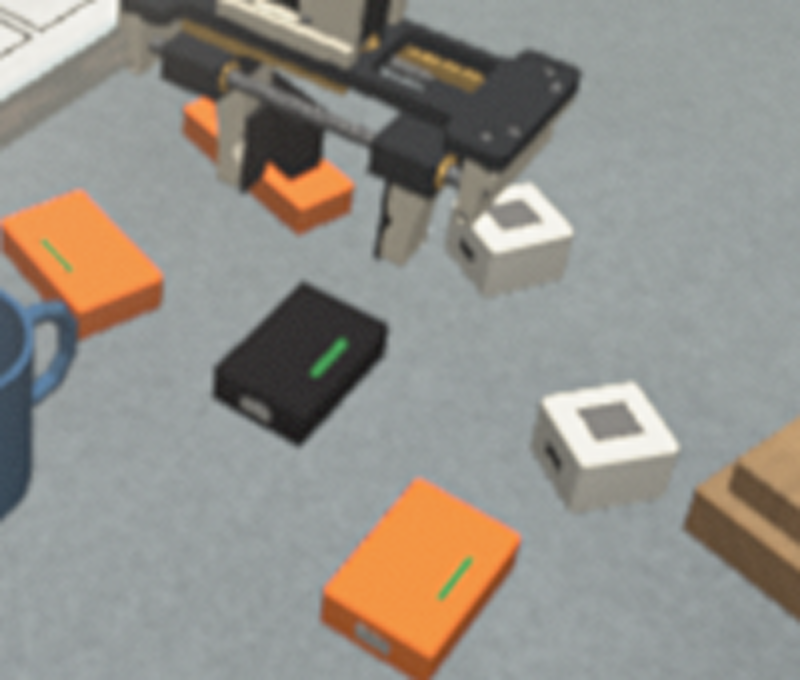

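The jaws straddle the black bank. Its centre is at about crop (300,365) and the orange look-alikes are clear of it. Going down to grip.

Request:
{"name": "apply_moves", "arguments": {
  "commands": [
    {"dp": [-2, 1, 45], "yaw": 0, "grip": 0.8},
    {"dp": [-2, 1, 72], "yaw": 0, "grip": 0.8},
    {"dp": [-2, 1, 80], "yaw": 0, "grip": 0.8},
    {"dp": [-2, 1, 80], "yaw": 0, "grip": 0.6},
    {"dp": [-2, 1, 80], "yaw": 0, "grip": 0.4},
    {"dp": [-2, 1, 80], "yaw": 0, "grip": 0.4},
    {"dp": [-2, 1, 80], "yaw": 0, "grip": 0.4},
    {"dp": [-2, 1, 40], "yaw": 0, "grip": 0.4},
    {"dp": [-2, 1, -20], "yaw": 0, "grip": 0.4},
    {"dp": [-2, 1, -20], "yaw": 0, "grip": 0.4}
  ],
  "newtons": 40
}}

```text
time_s: 12.35
tcp_pos: [0.5848, 0.3407, 0.1143]
eef_rot: [179.8, 0.5, -163.7]
contact_force: [0.4, 0.4, -0.0]
gripper_width: 0.035
```

Run:
```python
from h import *
a=b2w(-48,0); a2=b2w(48,0); print(a,a2)
go((*a2,105,-168),(*a2,36.5,-168))
s=cap("scene"); zoom(s,330,190,530,360,4,"s9z")
```

```text
[497.14891516   7.72023884] [591.05108484  27.67976116]
t 12.35 p [584.8 340.7 114.3] psi -163.7 w 35.0 F [ 0.4  0.4 -0. ]
(np.float64(591.0510848352227), np.float64(27.679761159252447), 105, -168) dp [  82. -302.    9.] yaw 0.074
(np.float64(591.0510848352227), np.float64(27.679761159252447), 36.5, -168) dp [  82. -302.   78.] yaw 0.074
```

View pics/s9z.png

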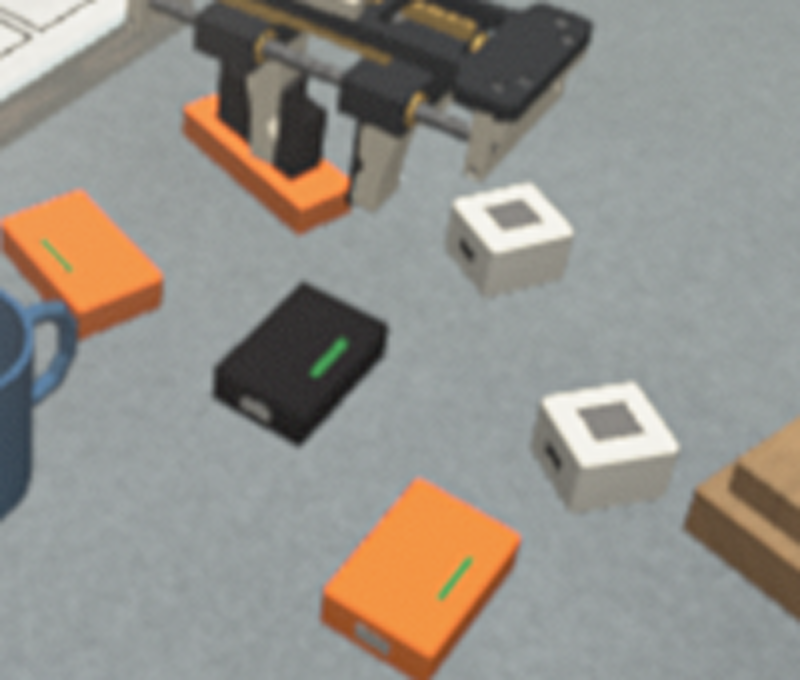

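Run:
```python
from h import *
s=cap("scene")
for P in [(.581,.338,.024),(.5848,.3407,.1143),(.581,.338,.0)]: print(P,proj(s,P),(proj(s,P)-[330,190])*4)
go()
c=cap("top","t9")
for b in blobs(c,lambda h,s,v:(v<48)&(s<80),.024,(110,120,300,290),80): print(b)
```

```text
(0.581, 0.338, 0.024) [[404.07821599 275.69065528]] [[296.31286398 342.76262113]]
(0.5848, 0.3407, 0.1143) [[407.95267423 242.83181051]] [[311.81069693 211.32724205]]
(0.581, 0.338, 0.0) [[402.99534311 284.1775445 ]] [[291.98137246 376.71017801]]
t 12.45 p [582.1 338.8 109.1] psi -163.8 w 34.9 F [-0.  -0.5 -1.7]
{'uv': array([197.6, 202.3]), 'xy': array([571.5, 324.6]), 'size': array([76.2, 64. ], dtype=float32), 'yaw': 111.9}
{'uv': array([141.4, 179.5]), 'xy': array([631.9, 470. ]), 'size': array([198.4, 125. ], dtype=float32), 'yaw': 156.2}
{'uv': array([119.6, 150.4]), 'xy': array([717.8, 525. ]), 'size': array([144.5,  62.3], dtype=float32), 'yaw': 5.1}
```

View pics/t9.png

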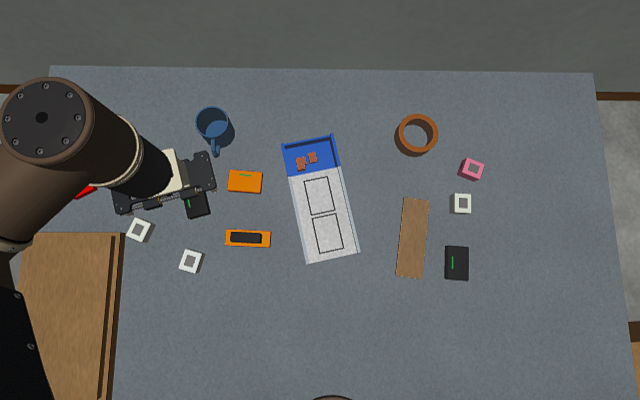

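The bank is unmoved at top (195,200) and the gripper came up empty, so this was a miss. I'll redo it in stages.

Run:
```python
from h import *
go((581,338,6,-163.8))
```

```text
t 12.5 p [581.5 338.3 107.8] psi -163.8 w 35.0 F [-0.2  0.8 -1. ]
(581, 338, 6, -163.8) dp [  1.  -0. 102.] yaw -0.0
```

Request:
{"name": "apply_moves", "arguments": {
  "commands": [
    {"dp": [0, 0, 0], "yaw": 0, "grip": 0.8},
    {"dp": [0, 0, 0], "yaw": 0, "grip": 0.8},
    {"dp": [0, 0, 0], "yaw": 0, "grip": 0.8},
    {"dp": [0, 0, 0], "yaw": 0, "grip": 0.8},
    {"dp": [0, 0, 0], "yaw": 0, "grip": 0.8}
  ]
}}

```text
time_s: 13.12
tcp_pos: [0.5819, 0.3385, 0.1078]
eef_rot: [-180.0, -0.0, -163.8]
contact_force: [0.3, -0.3, -0.5]
gripper_width: 0.0698
```

Run:
```python
from h import *
go((581,338,6,-163.8))
```

```text
t 13.12 p [581.9 338.5 107.8] psi -163.8 w 69.8 F [ 0.3 -0.3 -0.5]
(581, 338, 6, -163.8) dp [  1.  -0. 102.] yaw 0.0
```

Request:
{"name": "apply_moves", "arguments": {
  "commands": [
    {"dp": [1, 0, 35], "yaw": 0, "grip": 0.8},
    {"dp": [1, 0, 70], "yaw": 0, "grip": 0.8},
    {"dp": [1, 0, 95], "yaw": 0, "grip": 0.8},
    {"dp": [1, 0, 102], "yaw": 0, "grip": 0.8},
    {"dp": [1, 0, 102], "yaw": 0, "grip": 0.8}
  ]
}}

```text
time_s: 13.75
tcp_pos: [0.5811, 0.3382, 0.006]
eef_rot: [-180.0, -0.0, -163.8]
contact_force: [0.5, 0.7, 0.9]
gripper_width: 0.0704
```

Run:
```python
from h import *
go()
s=cap("scene"); zoom(s,330,190,530,360,4,"s10z")
```

```text
t 13.75 p [581.1 338.2   6. ] psi -163.8 w 70.4 F [0.5 0.7 0.9]
```

View pics/s10z.png

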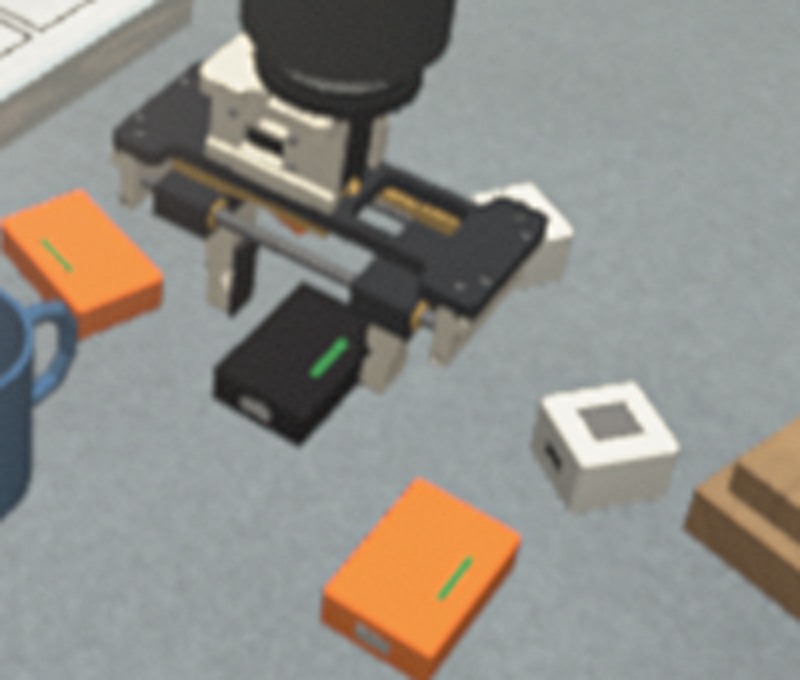

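Request:
{"name": "apply_moves", "arguments": {
  "commands": [
    {"dp": [0, 0, 0], "yaw": 0, "grip": 0.4},
    {"dp": [0, 0, 0], "yaw": 0, "grip": 0.4},
    {"dp": [0, 0, 0], "yaw": 0, "grip": 0.4},
    {"dp": [0, 0, 0], "yaw": 0, "grip": 0.4},
    {"dp": [0, 0, 0], "yaw": 0, "grip": 0.4},
    {"dp": [0, 0, 0], "yaw": 0, "grip": 0.4}
  ]
}}

```text
time_s: 14.55
tcp_pos: [0.5809, 0.3382, 0.0058]
eef_rot: [-180.0, -0.0, -163.8]
contact_force: [0.0, -0.1, 0.4]
gripper_width: 0.0347
```

Run:
```python
from h import *
s=cap("scene"); zoom(s,330,190,530,360,4,"s11z"); c=cap("top");zoom(c,110,120,310,285,4,"t11z")
```

```text
(no output)
```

View pics/s11z.png

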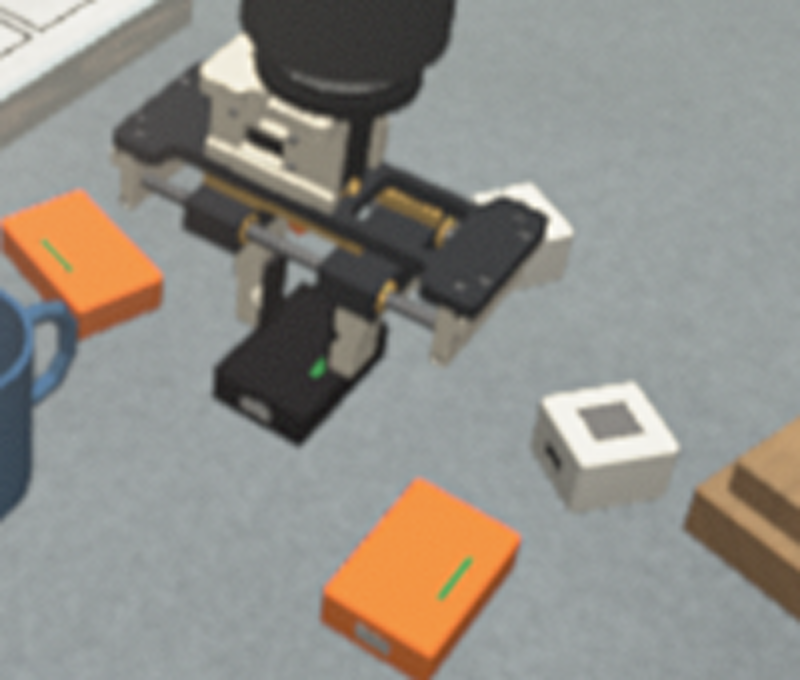

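View pics/t11z.png

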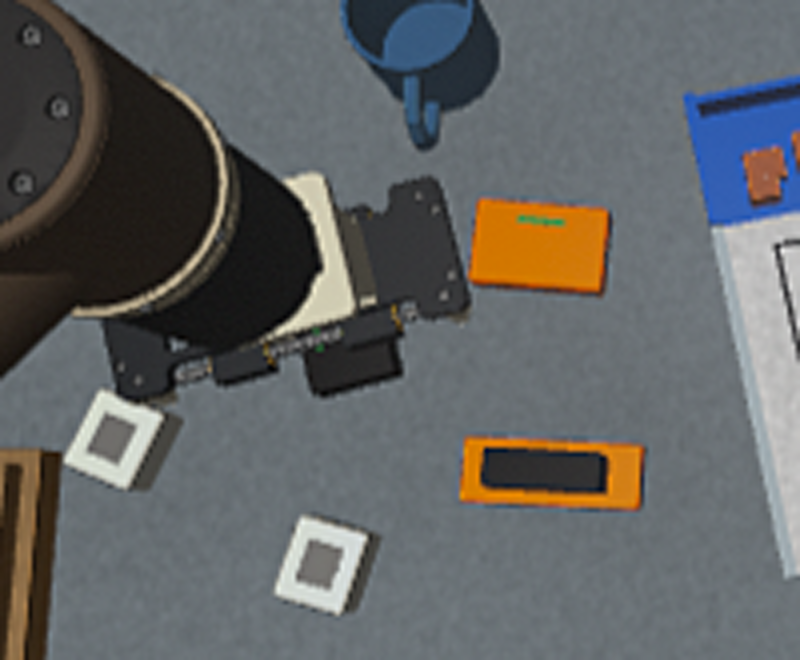

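Run:
```python
from h import *
s=cap("scene"); a=np.radians(16.2)
def f(z,w):
  for sy in (1,-1):
   for w_ in (w,w+12,w+21):
    for sx in (-9.5,9.5):
     x,y=sx,sy*w_
     P=np.array([581+x*np.cos(a)-y*np.sin(a),338.2+x*np.sin(a)+y*np.cos(a),z])/1000
     print(z,sy*w_,sx,((proj(s,P)[0]-[330,190])*4).round(0))
f(6,35);f(25,35)
```

```text
6 35 -9.5 [364. 390.]
6 35 9.5 [344. 412.]
6 47 -9.5 [385. 401.]
6 47 9.5 [366. 423.]
6 56 -9.5 [401. 410.]
6 56 9.5 [382. 432.]
6 -35 -9.5 [245. 327.]
6 -35 9.5 [225. 348.]
6 -47 -9.5 [226. 317.]
6 -47 9.5 [206. 337.]
6 -56 -9.5 [211. 310.]
6 -56 9.5 [191. 329.]
25 35 -9.5 [368. 363.]
25 35 9.5 [348. 385.]
25 47 -9.5 [389. 374.]
25 47 9.5 [370. 396.]
25 56 -9.5 [406. 383.]
25 56 9.5 [387. 405.]
25 -35 -9.5 [248. 301.]
25 -35 9.5 [228. 321.]
25 -47 -9.5 [228. 291.]
25 -47 9.5 [208. 310.]
25 -56 -9.5 [214. 283.]
25 -56 9.5 [193. 303.]
```

The fingers closed above the bank. In the scene view the tips sit about 20 mm higher than the TCP reading (tips match z ≈ 25 at a reading of 6). I'll open and step down while watching the force.

Request:
{"name": "apply_moves", "arguments": {
  "commands": [
    {"dp": [0, 0, -6], "yaw": 0, "grip": 0.8},
    {"dp": [0, 0, -6], "yaw": 0, "grip": 0.8},
    {"dp": [0, 0, -6], "yaw": 0, "grip": 0.8},
    {"dp": [0, 0, -6], "yaw": 0, "grip": 0.8},
    {"dp": [0, 0, 0], "yaw": 0, "grip": 0.8},
    {"dp": [0, 0, 4], "yaw": 0, "grip": 0.8},
    {"dp": [0, 0, 8], "yaw": 0, "grip": 0.8},
    {"dp": [0, 0, 8], "yaw": 0, "grip": 0.8}
  ]
}}

```text
time_s: 15.7
tcp_pos: [0.5807, 0.3379, -0.0028]
eef_rot: [-180.0, -0.0, -163.8]
contact_force: [-0.1, 0.4, 0.7]
gripper_width: 0.07
```

Request:
{"name": "apply_moves", "arguments": {
  "commands": [
    {"dp": [0, 0, 2], "yaw": 0, "grip": 0.8},
    {"dp": [0, 0, 4], "yaw": 0, "grip": 0.8},
    {"dp": [0, 0, 4], "yaw": 0, "grip": 0.8},
    {"dp": [0, 0, 4], "yaw": 0, "grip": 0.8}
  ]
}}

```text
time_s: 16.2
tcp_pos: [0.581, 0.3382, -0.0061]
eef_rot: [180.0, 0.0, -163.8]
contact_force: [0.7, 0.7, 0.8]
gripper_width: 0.0701
```

Run:
```python
from h import *
go()
s=cap("scene"); zoom(s,330,190,530,360,4,"s12z")
```

```text
t 16.2 p [581.  338.2  -6.1] psi -163.8 w 70.1 F [0.7 0.7 0.8]
```

View pics/s12z.png

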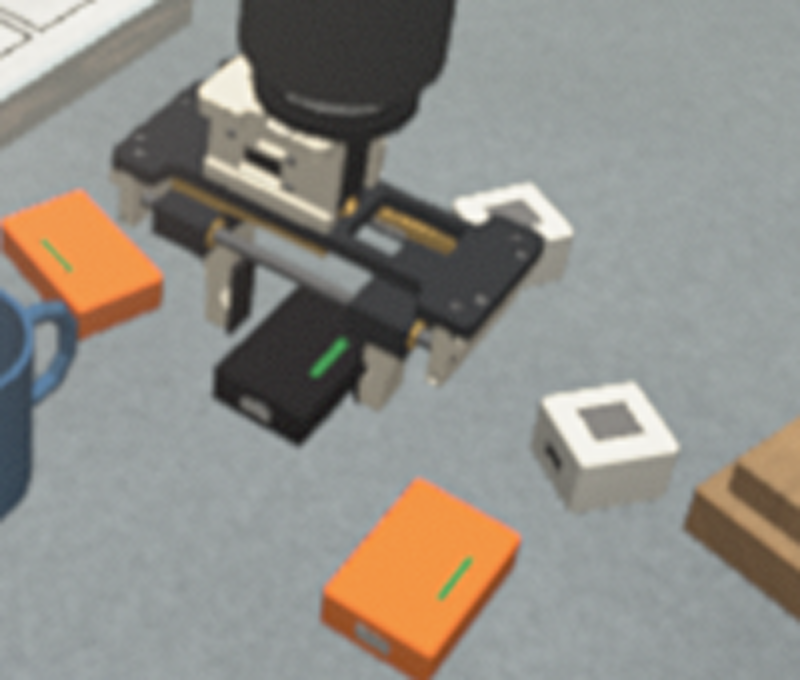

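Request:
{"name": "apply_moves", "arguments": {
  "commands": [
    {"dp": [0, 0, 3], "yaw": 0, "grip": 0.8},
    {"dp": [0, 0, 6], "yaw": 0, "grip": 0.8},
    {"dp": [0, 0, 8], "yaw": 0, "grip": 0.8},
    {"dp": [0, 0, 8], "yaw": 0, "grip": 0.4},
    {"dp": [0, 0, 8], "yaw": 0, "grip": 0.4},
    {"dp": [0, 0, 8], "yaw": 0, "grip": 0.4},
    {"dp": [0, 0, 8], "yaw": 0, "grip": 0.4},
    {"dp": [0, 0, 8], "yaw": 0, "grip": 0.4}
  ]
}}

```text
time_s: 17.25
tcp_pos: [0.581, 0.3382, -0.0141]
eef_rot: [180.0, 0.0, -163.8]
contact_force: [0.5, 0.3, -0.7]
gripper_width: 0.0535
```

Request:
{"name": "apply_moves", "arguments": {
  "commands": [
    {"dp": [0, 0, -20], "yaw": 0, "grip": 0.4},
    {"dp": [0, 0, -50], "yaw": 0, "grip": 0.4},
    {"dp": [0, 0, -85], "yaw": 0, "grip": 0.4},
    {"dp": [0, 0, -85], "yaw": 0, "grip": 0.4},
    {"dp": [0, 0, -85], "yaw": 0, "grip": 0.4}
  ]
}}

```text
time_s: 17.88
tcp_pos: [0.5803, 0.3378, 0.0702]
eef_rot: [180.0, -0.1, -163.8]
contact_force: [0.1, -0.3, -2.0]
gripper_width: 0.0536
```

Run:
```python
from h import *
a2=b2w(48,0)
go((*a2,75,-168),(*a2,17,-168))
s=cap("scene"); zoom(s,330,140,530,310,4,"s13z")
```

```text
t 17.88 p [580.3 337.8  70.2] psi -163.8 w 53.6 F [ 0.1 -0.3 -2. ]
(np.float64(591.0510848352227), np.float64(27.679761159252447), 75, -168) dp [  76. -301.   -5.] yaw 0.073
(np.float64(591.0510848352227), np.float64(27.679761159252447), 17, -168) dp [  76. -301.   53.] yaw 0.073
```

View pics/s13z.png

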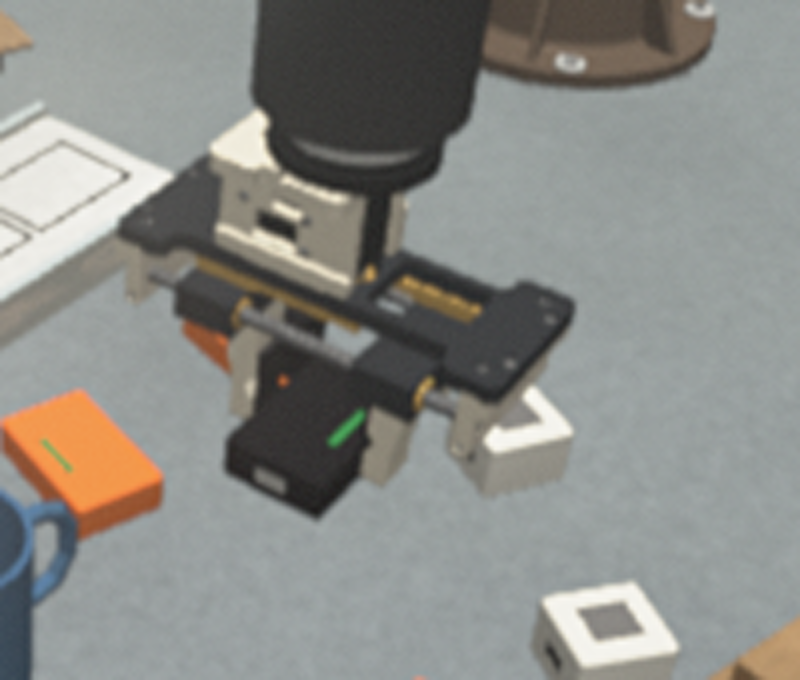

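The bank is held with the jaws at its middle. Carrying it to the far outline.

Request:
{"name": "apply_moves", "arguments": {
  "commands": [
    {"dp": [10, -40, -5], "yaw": 0.01, "grip": 0.4},
    {"dp": [20, -80, -5], "yaw": 0.02, "grip": 0.4},
    {"dp": [32, -125, -5], "yaw": 0.03, "grip": 0.4},
    {"dp": [43, -170, -5], "yaw": 0.04, "grip": 0.4},
    {"dp": [54, -215, -5], "yaw": 0.05, "grip": 0.4},
    {"dp": [65, -255, -5], "yaw": 0.06, "grip": 0.4},
    {"dp": [72, -285, -5], "yaw": 0.073, "grip": 0.4},
    {"dp": [76, -301, -5], "yaw": 0.073, "grip": 0.4},
    {"dp": [76, -301, -5], "yaw": 0.073, "grip": 0.4},
    {"dp": [76, -301, -5], "yaw": 0.073, "grip": 0.4}
  ]
}}

```text
time_s: 19.18
tcp_pos: [0.5918, 0.0285, 0.0754]
eef_rot: [180.0, -0.0, -168.0]
contact_force: [0.1, -0.0, -2.5]
gripper_width: 0.0536
```

Run:
```python
from h import *
a2=b2w(48,0)
go((*a2,17,-168))
s=cap("scene"); zoom(s,220,110,420,270,4,"s14z")
c=cap("top"); zoom(c,270,120,400,270,4,"t14z")
```

```text
t 19.18 p [591.8  28.5  75.4] psi -168.0 w 53.6 F [ 0.1 -0.  -2.5]
(np.float64(591.0510848352227), np.float64(27.679761159252447), 17, -168) dp [ 1. -1. 58.] yaw 0.001
```

View pics/s14z.png

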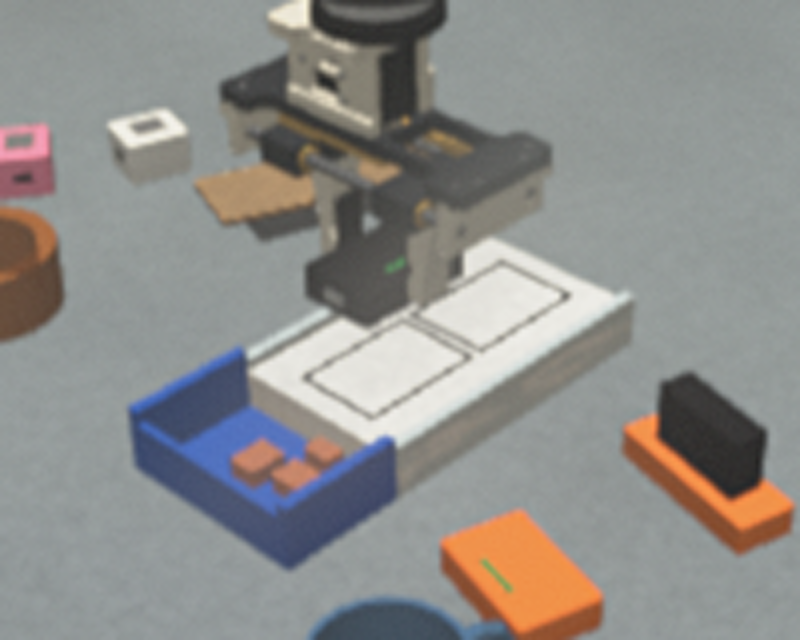

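View pics/t14z.png

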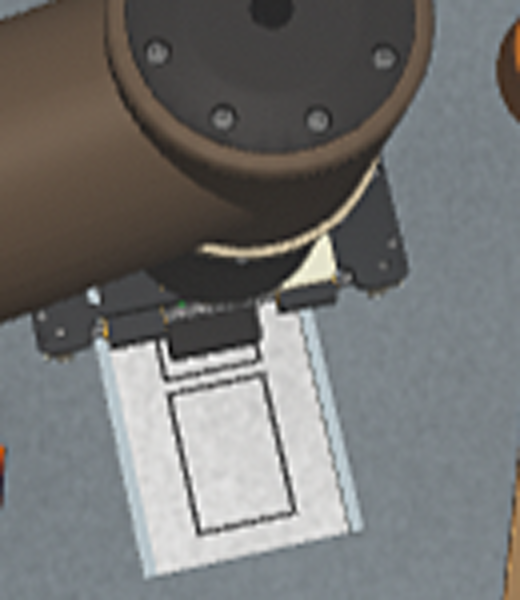

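Request:
{"name": "apply_moves", "arguments": {
  "commands": [
    {"dp": [1, -1, 25], "yaw": 0, "grip": 0.4},
    {"dp": [1, -1, 45], "yaw": 0, "grip": 0.4},
    {"dp": [1, -1, 54], "yaw": 0, "grip": 0.4},
    {"dp": [1, -1, 58], "yaw": 0, "grip": 0.4},
    {"dp": [1, -1, 59], "yaw": 0, "grip": 0.4},
    {"dp": [1, -1, 59], "yaw": 0, "grip": 0.68},
    {"dp": [1, -1, 59], "yaw": 0, "grip": 0.68},
    {"dp": [1, -1, 59], "yaw": 0, "grip": 0.68},
    {"dp": [1, -1, 40], "yaw": 0, "grip": 0.68},
    {"dp": [1, -1, 10], "yaw": 0, "grip": 0.7},
    {"dp": [1, -1, 0], "yaw": 0, "grip": 0.7}
  ]
}}

```text
time_s: 20.65
tcp_pos: [0.5923, 0.027, 0.0779]
eef_rot: [180.0, 0.2, -168.0]
contact_force: [-0.1, 1.1, 0.3]
gripper_width: 0.0616
```

Run:
```python
from h import *
go((430,-310,90,-175),(430,-310,90,-184.6))
s=cap("scene"); zoom(s,220,110,420,270,4,"s15z")
```

```text
t 20.65 p [592.3  27.   77.9] psi -168.0 w 61.6 F [-0.1  1.1  0.3]
(430, -310, 90, -175) dp [ 229. -296.  -12.] yaw 0.123
(430, -310, 90, -184.6) dp [ 229. -296.  -12.] yaw 0.29
```

View pics/s15z.png

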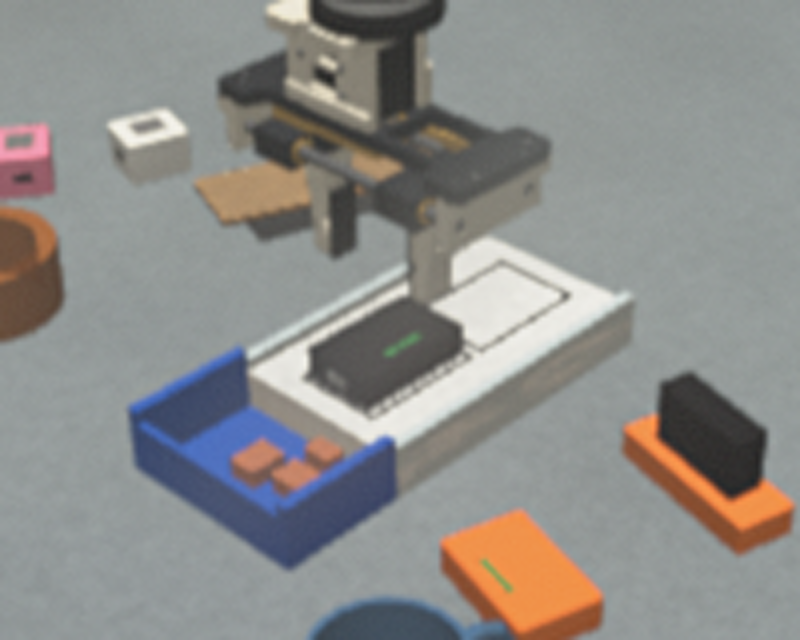

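Bank 1 lies inside the far outline (crop (385,350)). Next is bank 2, the black one at top (457,263).

Run:
```python
from h import *
go((424,-315,75,-184.6))
```

```text
t 20.7 p [592.4  27.1  78.4] psi -168.0 w 61.6 F [0.7 0.3 1.2]
(424, -315, 75, -184.6) dp [ 236. -299.    3.] yaw 0.29
```

Request:
{"name": "apply_moves", "arguments": {
  "commands": [
    {"dp": [25, -32, 0], "yaw": 0.03, "grip": 0.7},
    {"dp": [55, -70, 0], "yaw": 0.07, "grip": 0.7},
    {"dp": [90, -114, 0], "yaw": 0.11, "grip": 0.7},
    {"dp": [125, -158, 0], "yaw": 0.16, "grip": 0.75},
    {"dp": [160, -203, 0], "yaw": 0.2, "grip": 0.8},
    {"dp": [195, -247, 0], "yaw": 0.24, "grip": 0.8},
    {"dp": [220, -280, 2], "yaw": 0.28, "grip": 0.8},
    {"dp": [236, -299, 3], "yaw": 0.29, "grip": 0.8},
    {"dp": [236, -299, 3], "yaw": 0.29, "grip": 0.8},
    {"dp": [236, -299, 3], "yaw": 0.29, "grip": 0.8}
  ]
}}

```text
time_s: 21.95
tcp_pos: [0.4225, -0.3146, 0.0724]
eef_rot: [180.0, -0.0, 175.4]
contact_force: [0.8, -0.0, 0.4]
gripper_width: 0.07
```

Run:
```python
from h import *
go((424,-315,-14,-184.6))
c=cap("top"); zoom(c,380,180,520,310,4,"t16z")
s=cap("scene"); zoom(s,200,60,400,220,4,"s16z")
```

```text
t 21.95 p [ 422.5 -314.6   72.4] psi 175.4 w 70.0 F [ 0.8 -0.   0.4]
(424, -315, -14, -184.6) dp [-2. -0. 86.] yaw -0.0
```

View pics/t16z.png

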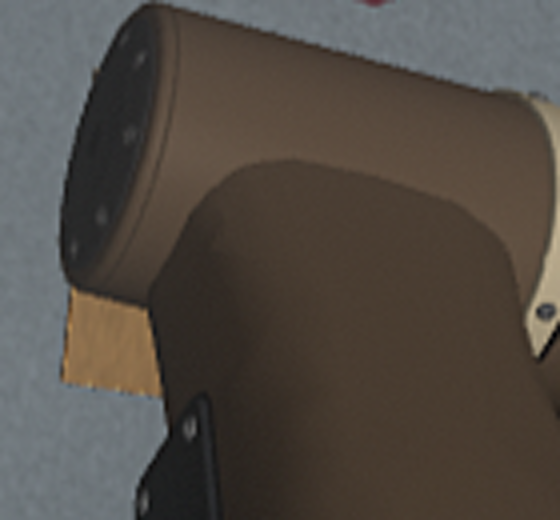

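View pics/s16z.png

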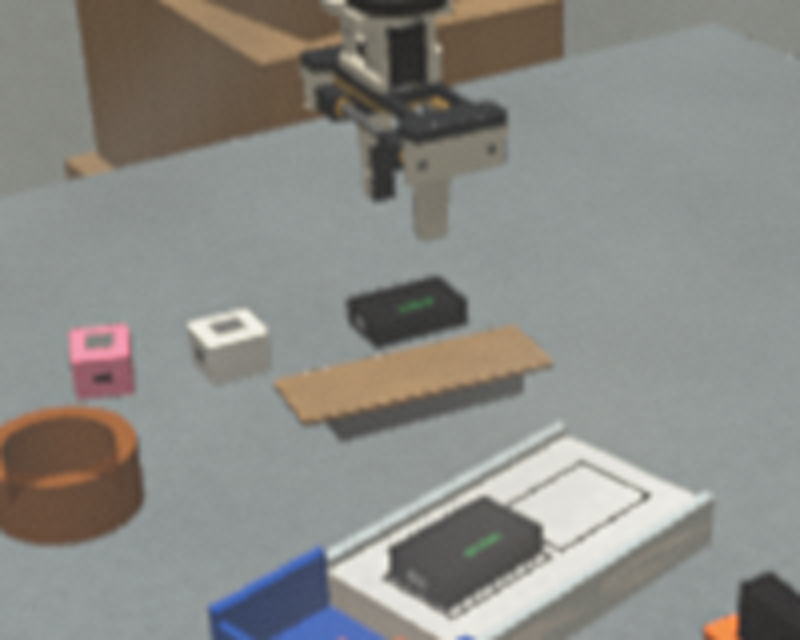

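The bank is at crop (410,308) under the open jaws. Going down.

Request:
{"name": "apply_moves", "arguments": {
  "commands": [
    {"dp": [-1, 0, 35], "yaw": 0, "grip": 0.8},
    {"dp": [-1, 0, 60], "yaw": 0, "grip": 0.8},
    {"dp": [-1, 0, 76], "yaw": 0, "grip": 0.8},
    {"dp": [-1, 0, 84], "yaw": 0, "grip": 0.8},
    {"dp": [-1, 0, 86], "yaw": 0, "grip": 0.8},
    {"dp": [-1, 0, 86], "yaw": 0, "grip": 0.4},
    {"dp": [-1, 0, 86], "yaw": 0, "grip": 0.4},
    {"dp": [-1, 0, 86], "yaw": 0, "grip": 0.4},
    {"dp": [-1, 0, 86], "yaw": 0, "grip": 0.4},
    {"dp": [-1, 0, 86], "yaw": 0, "grip": 0.4}
  ]
}}

```text
time_s: 23.3
tcp_pos: [0.4241, -0.3151, -0.0125]
eef_rot: [-180.0, 0.1, 175.4]
contact_force: [-0.8, 2.5, 6.3]
gripper_width: 0.0532
```

Run:
```python
from h import *
a=b2w(-48,0)
go((*a,80,-168),)
s=cap("scene"); zoom(s,200,60,400,220,4,"s17z")
```

```text
t 23.3 p [ 424.1 -315.1  -12.5] psi 175.4 w 53.2 F [-0.8  2.5  6.3]
(np.float64(497.14891516477735), np.float64(7.720238840747552), 80, -168) dp [-47. 328. -92.] yaw -0.289
```

View pics/s17z.png

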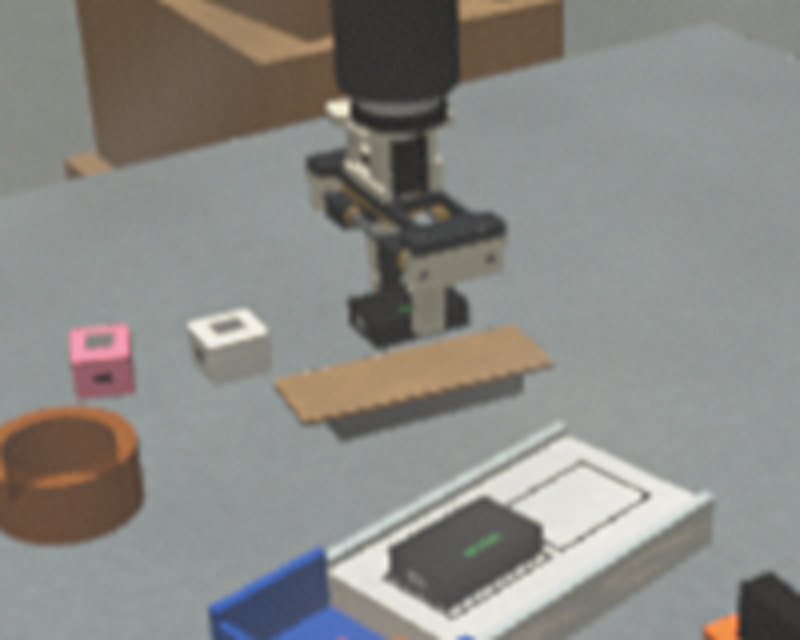

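Request:
{"name": "apply_moves", "arguments": {
  "commands": [
    {"dp": [0, 0, -25], "yaw": 0, "grip": 0.4},
    {"dp": [0, 0, -60], "yaw": 0, "grip": 0.4},
    {"dp": [0, 0, -92], "yaw": 0, "grip": 0.4},
    {"dp": [-5, 35, -92], "yaw": -0.03, "grip": 0.4},
    {"dp": [-10, 75, -92], "yaw": -0.07, "grip": 0.4},
    {"dp": [-17, 120, -92], "yaw": -0.1, "grip": 0.4},
    {"dp": [-24, 170, -92], "yaw": -0.15, "grip": 0.4},
    {"dp": [-31, 220, -92], "yaw": -0.2, "grip": 0.4},
    {"dp": [-38, 265, -92], "yaw": -0.24, "grip": 0.4},
    {"dp": [-44, 305, -92], "yaw": -0.28, "grip": 0.4},
    {"dp": [-47, 328, -92], "yaw": -0.289, "grip": 0.4},
    {"dp": [-47, 328, -92], "yaw": -0.289, "grip": 0.4}
  ]
}}

```text
time_s: 24.85
tcp_pos: [0.4967, 0.0095, 0.0785]
eef_rot: [180.0, -0.0, -167.9]
contact_force: [-0.2, -0.6, -1.9]
gripper_width: 0.0536
```

Run:
```python
from h import *
a=b2w(-48,0)
go((*a,18,-168))
s=cap("scene"); zoom(s,240,70,440,230,4,"s18z")
```

```text
t 24.85 p [496.7   9.5  78.5] psi -167.9 w 53.6 F [-0.2 -0.6 -1.9]
(np.float64(497.14891516477735), np.float64(7.720238840747552), 18, -168) dp [-0. -2. 61.] yaw 0.001
```

View pics/s18z.png

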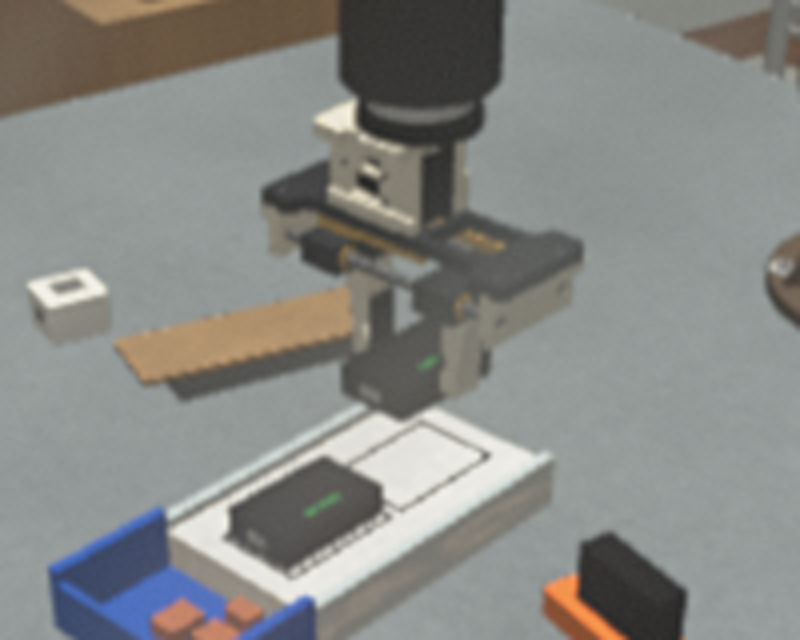

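The bank is held level above the near outline. Lowering it.

Request:
{"name": "apply_moves", "arguments": {
  "commands": [
    {"dp": [0, -1, 25], "yaw": 0, "grip": 0.4},
    {"dp": [0, -1, 45], "yaw": 0, "grip": 0.4},
    {"dp": [0, -1, 56], "yaw": 0, "grip": 0.4},
    {"dp": [0, -1, 60], "yaw": 0, "grip": 0.4},
    {"dp": [0, -1, 61], "yaw": 0, "grip": 0.4},
    {"dp": [0, -1, 61], "yaw": 0, "grip": 0.68},
    {"dp": [0, -1, 61], "yaw": 0, "grip": 0.68},
    {"dp": [0, -1, 61], "yaw": 0, "grip": 0.68},
    {"dp": [0, -1, 40], "yaw": 0, "grip": 0.68},
    {"dp": [0, -1, 10], "yaw": 0, "grip": 0.7},
    {"dp": [0, -1, -10], "yaw": 0, "grip": 0.7}
  ]
}}

```text
time_s: 26.28
tcp_pos: [0.4974, 0.0074, 0.0903]
eef_rot: [180.0, 0.1, -168.0]
contact_force: [0.5, 0.8, -0.5]
gripper_width: 0.0613
```

Run:
```python
from h import *
go()
s=cap("scene"); zoom(s,240,100,440,260,4,"s19z")
c=cap("top"); zoom(c,270,120,450,290,4,"t19z")
for b in blobs(c,lambda h,s,v:(h>8)&(h<20)&(s>70)&(s<180)&(v>70),.030,(385,180,440,290),100): print(b)
```

```text
t 26.27 p [497.4   7.4  90.3] psi -168.0 w 61.3 F [ 0.5  0.8 -0.5]
{'uv': array([407. , 229.9]), 'xy': array([ 508.6, -188.6]), 'size': array([234.3, 101.6], dtype=float32), 'yaw': 171.2}
```

View pics/s19z.png

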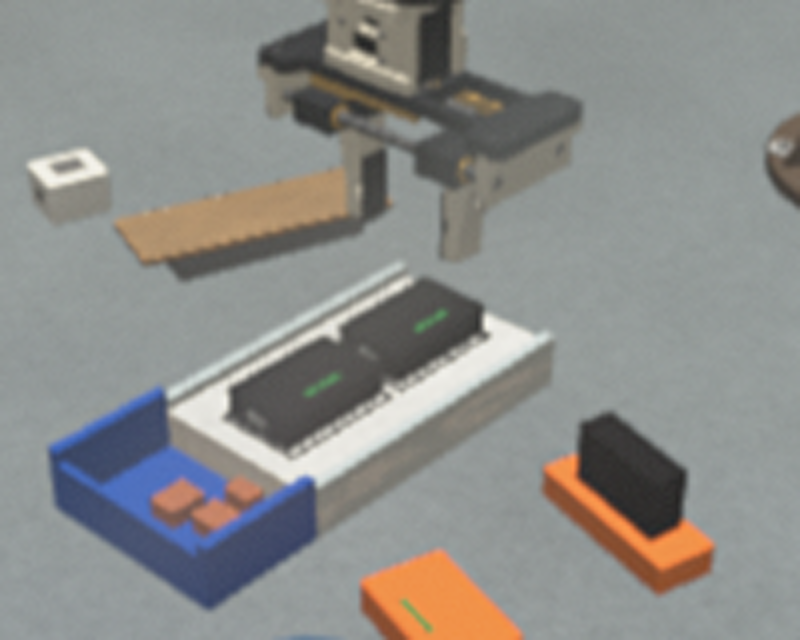

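View pics/t19z.png

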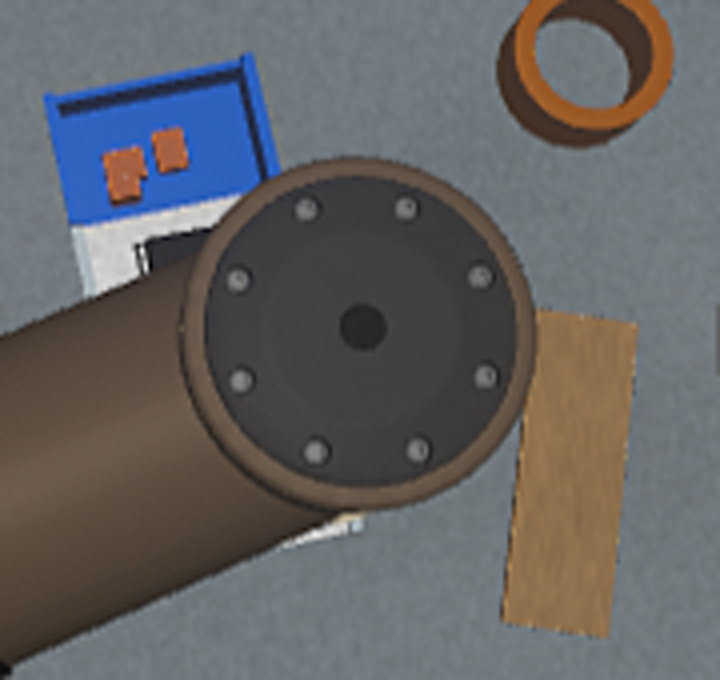

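Run:
```python
from h import *
c=cap("top")
P=onz(c,[(404,197.7),(429.3,200.7),(422.3,279.3),(395.7,275.7)],.03)*1000
print(P.round(0),P.mean(0)); print(np.degrees(np.arctan2(*(P[0]-P[3])[[1,0]])),np.degrees(np.arctan2(*(P[1]-P[2])[[1,0]])))
go((486,-203,90,-188.7))
```

```text
[[ 585. -187.   30.]
 [ 577. -251.   30.]
 [ 384. -223.   30.]
 [ 393. -158.   30.]] [ 484.89060471 -204.58609289   30.        ]
-8.638980436335096 -8.357430151760314
t 26.43 p [497.7   7.6  89.9] psi -168.0 w 61.1 F [ 0.1 -0.1  0.1]
(486, -203, 90, -188.7) dp [  55. -204.   -0.] yaw 0.361
```

Request:
{"name": "apply_moves", "arguments": {
  "commands": [
    {"dp": [8, -30, 0], "yaw": 0.05, "grip": 0.8},
    {"dp": [18, -68, 0], "yaw": 0.12, "grip": 1.0},
    {"dp": [30, -110, 0], "yaw": 0.2, "grip": 1.0},
    {"dp": [42, -155, 0], "yaw": 0.28, "grip": 1.0},
    {"dp": [50, -188, 0], "yaw": 0.34, "grip": 1.0},
    {"dp": [55, -204, 20], "yaw": 0.36, "grip": 1.0},
    {"dp": [55, -204, 40], "yaw": 0.36, "grip": 1.0},
    {"dp": [55, -204, 40], "yaw": 0.36, "grip": 1.0},
    {"dp": [55, -204, 40], "yaw": 0.36, "grip": 1.0}
  ]
}}

```text
time_s: 27.55
tcp_pos: [0.4855, -0.2036, 0.049]
eef_rot: [-180.0, -0.0, 171.4]
contact_force: [0.6, 0.5, -0.5]
gripper_width: 0.0875
```

Run:
```python
from h import *
go((486,-203.5,-2,-188.6))
s=cap("scene"); zoom(s,220,60,420,220,4,"s20z")
```

```text
t 27.55 p [ 485.5 -203.6   49. ] psi 171.4 w 87.5 F [ 0.6  0.5 -0.5]
(486, -203.5, -2, -188.6) dp [-0.  0. 51.] yaw -0.001
```

View pics/s20z.png

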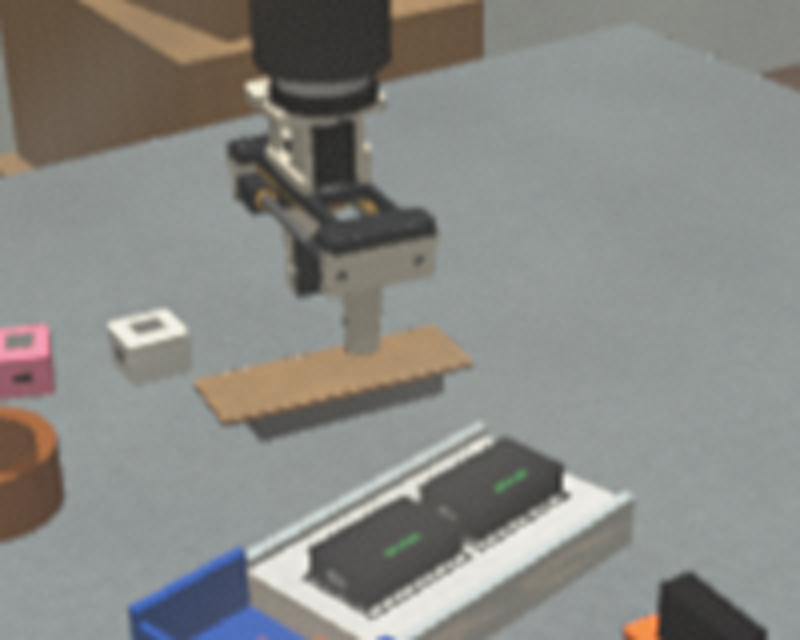

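Request:
{"name": "apply_moves", "arguments": {
  "commands": [
    {"dp": [0, 0, 15], "yaw": 0, "grip": 1.0},
    {"dp": [0, 0, 28], "yaw": 0, "grip": 1.0},
    {"dp": [0, 0, 36], "yaw": 0, "grip": 1.0},
    {"dp": [0, 0, 36], "yaw": 0, "grip": 1.0}
  ],
  "newtons": 25
}}

```text
time_s: 28.1
tcp_pos: [0.4847, -0.2037, 0.0119]
eef_rot: [-180.0, -0.1, 171.3]
contact_force: [0.3, -0.4, -0.1]
gripper_width: 0.0875
```

Run:
```python
from h import *
go()
s=cap("scene"); zoom(s,220,60,420,220,4,"s21z")
```

```text
t 28.1 p [ 484.7 -203.7   11.9] psi 171.3 w 87.5 F [ 0.3 -0.4 -0.1]
```

View pics/s21z.png

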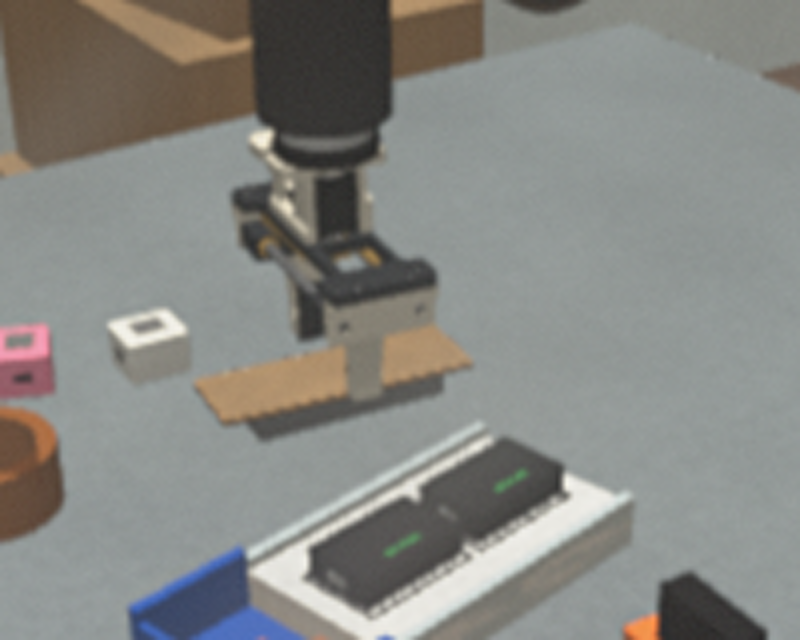

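Both fingers clear the sheet's long edges, with the near finger at crop (365,375). Going a bit lower, then closing.

Request:
{"name": "apply_moves", "arguments": {
  "commands": [
    {"dp": [0, 0, 7], "yaw": 0, "grip": 1.0},
    {"dp": [0, 0, 13], "yaw": 0, "grip": 1.0},
    {"dp": [0, 0, 13], "yaw": 0, "grip": 0.6},
    {"dp": [0, 0, 13], "yaw": 0, "grip": 0.6},
    {"dp": [0, 0, 13], "yaw": 0, "grip": 0.6},
    {"dp": [0, 0, 13], "yaw": 0, "grip": 0.6},
    {"dp": [0, 0, 13], "yaw": 0, "grip": 0.6},
    {"dp": [0, 0, 13], "yaw": 0, "grip": 0.6}
  ]
}}

```text
time_s: 29.15
tcp_pos: [0.4856, -0.2037, 0.0]
eef_rot: [180.0, 0.0, 171.3]
contact_force: [-0.7, 0.1, 1.1]
gripper_width: 0.0656
```

Request:
{"name": "apply_moves", "arguments": {
  "commands": [
    {"dp": [0, 0, -15], "yaw": 0, "grip": 0.6},
    {"dp": [0, 0, -40], "yaw": 0, "grip": 0.6},
    {"dp": [0, 0, -70], "yaw": 0, "grip": 0.6},
    {"dp": [0, 0, -70], "yaw": 0, "grip": 0.6},
    {"dp": [0, 0, -70], "yaw": 0, "grip": 0.6}
  ]
}}

```text
time_s: 29.78
tcp_pos: [0.4852, -0.2036, 0.0701]
eef_rot: [180.0, 0.0, 171.3]
contact_force: [-0.0, 0.7, -0.9]
gripper_width: 0.0656
```

Run:
```python
from h import *
a=b2w(0,0)
go((*a,75,-168))
s=cap("scene"); zoom(s,220,60,420,220,4,"s22z")
```

```text
t 29.77 p [ 485.2 -203.6   70.1] psi 171.3 w 65.6 F [-0.   0.7 -0.9]
(np.float64(544.1), np.float64(17.7), 75, -168) dp [-25. 228.  -5.] yaw -0.361
```

View pics/s22z.png

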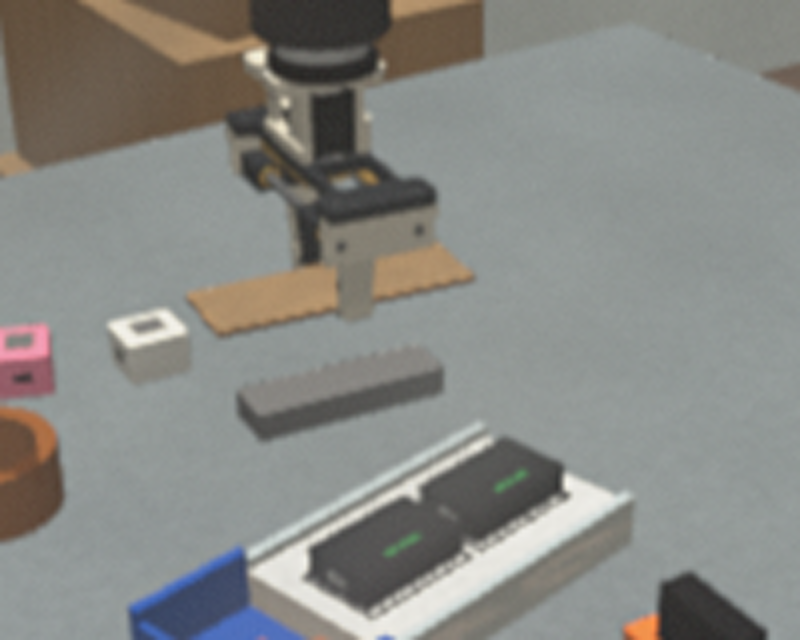

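Request:
{"name": "apply_moves", "arguments": {
  "commands": [
    {"dp": [-2, 22, -5], "yaw": -0.03, "grip": 0.6},
    {"dp": [-5, 50, -5], "yaw": -0.08, "grip": 0.6},
    {"dp": [-9, 85, -5], "yaw": -0.14, "grip": 0.6},
    {"dp": [-14, 125, -5], "yaw": -0.2, "grip": 0.6},
    {"dp": [-18, 165, -5], "yaw": -0.26, "grip": 0.6},
    {"dp": [-22, 200, -5], "yaw": -0.32, "grip": 0.6},
    {"dp": [-25, 220, -5], "yaw": -0.36, "grip": 0.6},
    {"dp": [-25, 228, -5], "yaw": -0.36, "grip": 0.6},
    {"dp": [-25, 228, -5], "yaw": -0.36, "grip": 0.6},
    {"dp": [-25, 228, -5], "yaw": -0.36, "grip": 0.6}
  ]
}}

```text
time_s: 31.08
tcp_pos: [0.5441, 0.0171, 0.0748]
eef_rot: [-180.0, -0.0, -168.1]
contact_force: [0.2, 0.1, -0.9]
gripper_width: 0.0652
```

Run:
```python
from h import *
a=b2w(0,0)
go((*a,31,-168))
s=cap("scene"); zoom(s,220,90,420,250,4,"s23z")
```

```text
t 31.07 p [544.1  17.1  74.8] psi -168.1 w 65.2 F [ 0.2  0.1 -0.9]
(np.float64(544.1), np.float64(17.7), 31, -168) dp [-0.  1. 44.] yaw -0.002
```

View pics/s23z.png

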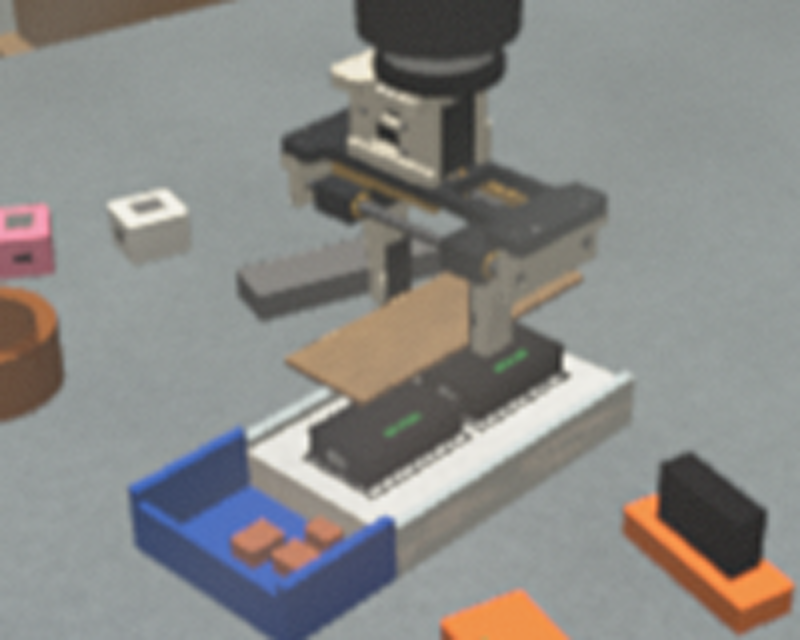

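Request:
{"name": "apply_moves", "arguments": {
  "commands": [
    {"dp": [0, 1, 20], "yaw": 0, "grip": 0.6},
    {"dp": [0, 1, 34], "yaw": 0, "grip": 0.6},
    {"dp": [0, 1, 40], "yaw": 0, "grip": 0.6},
    {"dp": [0, 1, 43], "yaw": 0, "grip": 0.6},
    {"dp": [0, 1, 44], "yaw": 0, "grip": 0.6},
    {"dp": [0, 1, 44], "yaw": 0, "grip": 0.6}
  ]
}}

```text
time_s: 31.88
tcp_pos: [0.5445, 0.019, 0.0312]
eef_rot: [180.0, 0.0, -168.0]
contact_force: [0.5, 0.4, -1.5]
gripper_width: 0.0656
```

Run:
```python
from h import *
go()
s=cap("scene"); zoom(s,220,90,420,250,4,"s24z")
```

```text
t 31.88 p [544.5  19.   31.2] psi -168.0 w 65.6 F [ 0.5  0.4 -1.5]
```

View pics/s24z.png

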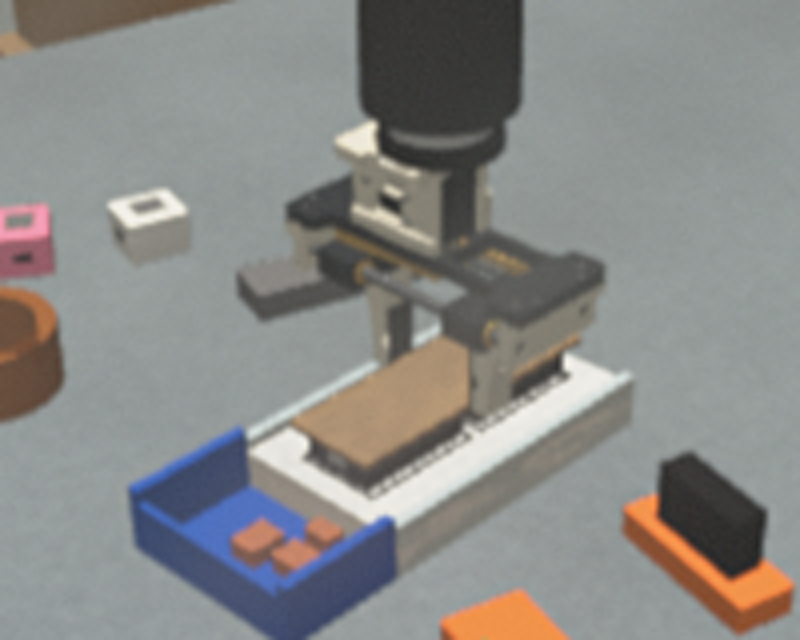

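Request:
{"name": "apply_moves", "arguments": {
  "commands": [
    {"dp": [0, 0, 1], "yaw": 0, "grip": 0.85},
    {"dp": [0, 0, 1], "yaw": 0, "grip": 0.85},
    {"dp": [0, 0, 1], "yaw": 0, "grip": 0.85},
    {"dp": [0, 0, 0], "yaw": 0, "grip": 0.85},
    {"dp": [0, 0, -20], "yaw": 0, "grip": 0.85},
    {"dp": [0, 0, -50], "yaw": 0, "grip": 0.85},
    {"dp": [0, 0, -60], "yaw": 0, "grip": 0.85},
    {"dp": [0, 0, -60], "yaw": 0, "grip": 0.85}
  ]
}}

```text
time_s: 32.92
tcp_pos: [0.5446, 0.0191, 0.0914]
eef_rot: [180.0, 0.1, -168.0]
contact_force: [0.5, 0.1, -0.6]
gripper_width: 0.0745
```

Run:
```python
from h import *
go((572,-333,80,-184))
s=cap("scene"); zoom(s,220,90,420,250,4,"s25z")
```

```text
t 32.92 p [544.6  19.1  91.4] psi -168.0 w 74.5 F [ 0.5  0.1 -0.6]
(572, -333, 80, -184) dp [  46. -350.   11.] yaw 0.279
```

View pics/s25z.png

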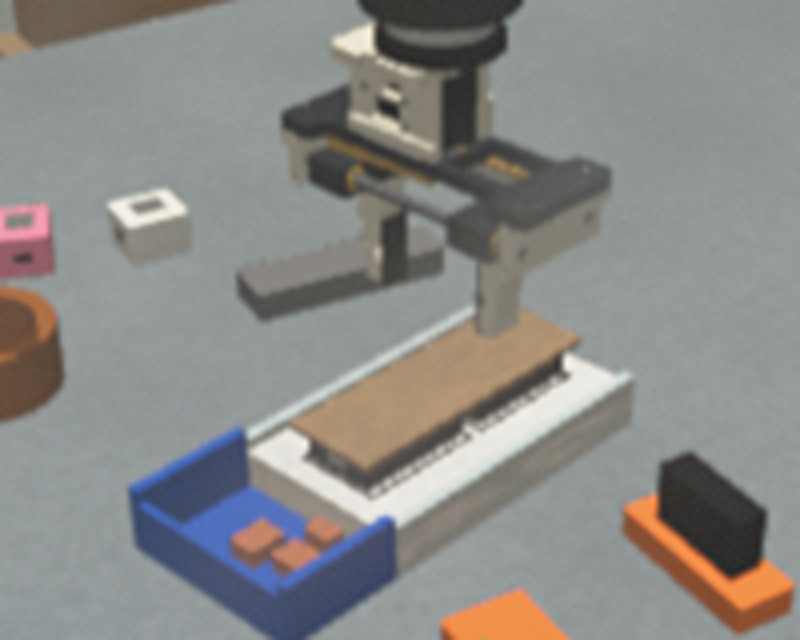

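The sheet lies flat and square on both banks (crop (440,395)). Next is the white adapter at top (462,203).

Request:
{"name": "apply_moves", "arguments": {
  "commands": [
    {"dp": [4, -30, 0], "yaw": 0.02, "grip": 0.85},
    {"dp": [9, -70, 0], "yaw": 0.06, "grip": 0.85},
    {"dp": [15, -118, 0], "yaw": 0.1, "grip": 0.8},
    {"dp": [22, -168, 0], "yaw": 0.14, "grip": 0.8},
    {"dp": [29, -218, 0], "yaw": 0.18, "grip": 0.8},
    {"dp": [36, -268, 0], "yaw": 0.22, "grip": 0.8},
    {"dp": [42, -312, 5], "yaw": 0.26, "grip": 0.8},
    {"dp": [45, -340, 11], "yaw": 0.28, "grip": 0.8},
    {"dp": [46, -350, 11], "yaw": 0.28, "grip": 0.8},
    {"dp": [46, -350, 11], "yaw": 0.28, "grip": 0.8},
    {"dp": [46, -350, 11], "yaw": 0.28, "grip": 0.8}
  ]
}}

```text
time_s: 34.35
tcp_pos: [0.5718, -0.3321, 0.0798]
eef_rot: [180.0, -0.0, 176.0]
contact_force: [-0.5, 0.5, 0.4]
gripper_width: 0.0701
```

Run:
```python
from h import *
go((572,-333,-2,-184))
s=cap("scene"); zoom(s,170,60,370,220,4,"s26z")
print(proj(s,[(.572,-.333,.0),(.572,-.333,.036)]))
c=cap("top"); zoom(c,380,140,520,280,4,"t26z")
```

```text
t 34.35 p [ 571.8 -332.1   79.8] psi 176.0 w 70.1 F [-0.5  0.5  0.4]
(572, -333, -2, -184) dp [-0. -1. 82.] yaw -0.0
[[257.06093064 151.82779931]
 [255.94419272 141.40458955]]
```

View pics/s26z.png

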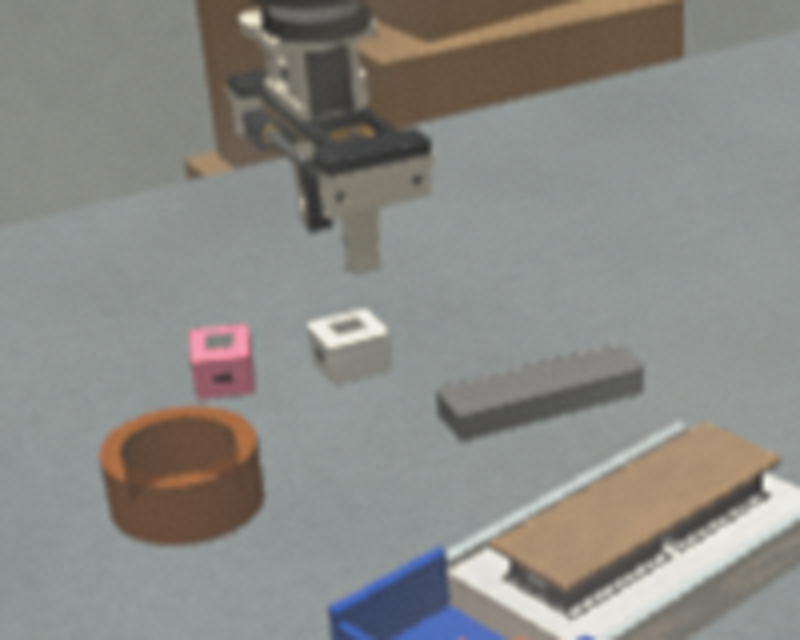

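View pics/t26z.png

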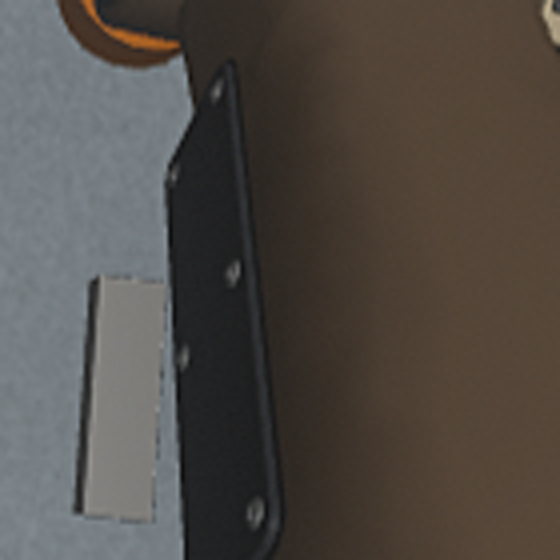

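The adapter's top face is at crop (347,325) against a predicted (344,326). Going down; the pink one at (222,360) is clear.

Request:
{"name": "apply_moves", "arguments": {
  "commands": [
    {"dp": [0, -1, 35], "yaw": 0, "grip": 0.8},
    {"dp": [0, -1, 62], "yaw": 0, "grip": 0.8},
    {"dp": [0, -1, 76], "yaw": 0, "grip": 0.8},
    {"dp": [0, -1, 84], "yaw": 0, "grip": 0.8},
    {"dp": [0, -1, 84], "yaw": 0, "grip": 0.3},
    {"dp": [0, -1, 84], "yaw": 0, "grip": 0.3},
    {"dp": [0, -1, 84], "yaw": 0, "grip": 0.3},
    {"dp": [0, -1, 84], "yaw": 0, "grip": 0.3},
    {"dp": [0, -1, 84], "yaw": 0, "grip": 0.3},
    {"dp": [0, -1, 84], "yaw": 0, "grip": 0.3}
  ],
  "newtons": 40
}}

```text
time_s: 35.7
tcp_pos: [0.5722, -0.3342, -0.0033]
eef_rot: [-180.0, 0.1, 175.9]
contact_force: [-1.6, 1.8, 5.6]
gripper_width: 0.0437
```

Request:
{"name": "apply_moves", "arguments": {
  "commands": [
    {"dp": [0, 0, -20], "yaw": 0, "grip": 0.3},
    {"dp": [0, 0, -60], "yaw": 0, "grip": 0.3},
    {"dp": [0, 0, -110], "yaw": 0, "grip": 0.3},
    {"dp": [0, 0, -110], "yaw": 0, "grip": 0.3},
    {"dp": [0, 0, -110], "yaw": 0, "grip": 0.3}
  ]
}}

```text
time_s: 36.33
tcp_pos: [0.5712, -0.3337, 0.1053]
eef_rot: [180.0, -0.0, 175.9]
contact_force: [0.1, 0.0, -1.2]
gripper_width: 0.0435
```

Run:
```python
from h import *
a=b2w(62,0)
go((*a,105,-168))
s=cap("scene"); zoom(s,170,40,370,200,4,"s27z")
```

```text
t 36.33 p [ 571.2 -333.7  105.3] psi 175.9 w 43.5 F [ 0.1  0.  -1.2]
(np.float64(604.745151245496), np.float64(30.590524830701078), 105, -168) dp [ -7. 366.   0.] yaw -0.281
```

View pics/s27z.png

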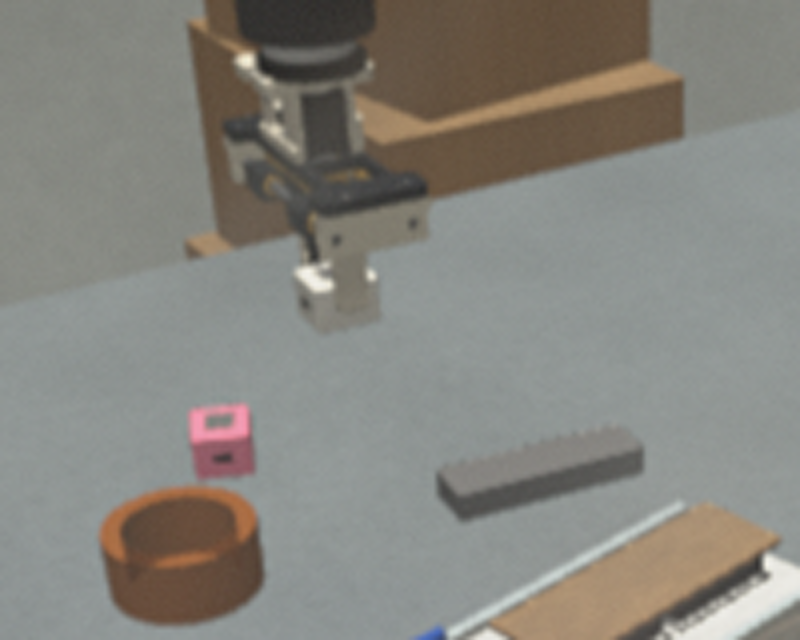

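Request:
{"name": "apply_moves", "arguments": {
  "commands": [
    {"dp": [0, 30, 0], "yaw": -0.02, "grip": 0.3},
    {"dp": [-1, 70, 0], "yaw": -0.05, "grip": 0.3},
    {"dp": [-2, 115, 0], "yaw": -0.09, "grip": 0.3},
    {"dp": [-3, 165, 0], "yaw": -0.13, "grip": 0.3},
    {"dp": [-4, 215, 0], "yaw": -0.17, "grip": 0.3},
    {"dp": [-5, 265, 0], "yaw": -0.21, "grip": 0.3},
    {"dp": [-6, 310, 0], "yaw": -0.25, "grip": 0.3},
    {"dp": [-7, 345, 0], "yaw": -0.28, "grip": 0.3},
    {"dp": [-7, 362, 0], "yaw": -0.28, "grip": 0.3},
    {"dp": [-7, 366, 0], "yaw": -0.28, "grip": 0.3},
    {"dp": [-7, 366, 0], "yaw": -0.28, "grip": 0.3}
  ]
}}

```text
time_s: 37.75
tcp_pos: [0.6044, 0.0299, 0.1053]
eef_rot: [-180.0, -0.1, -168.1]
contact_force: [-0.3, 0.0, -0.3]
gripper_width: 0.0436
```

Run:
```python
from h import *
a=b2w(62,0)
go((*a,58,-168))
s=cap("scene"); zoom(s,220,90,420,250,4,"s28z")
```

```text
t 37.75 p [604.4  29.9 105.3] psi -168.1 w 43.6 F [-0.3  0.  -0.3]
(np.float64(604.745151245496), np.float64(30.590524830701078), 58, -168) dp [-1.  1. 47.] yaw -0.001
```

View pics/s28z.png

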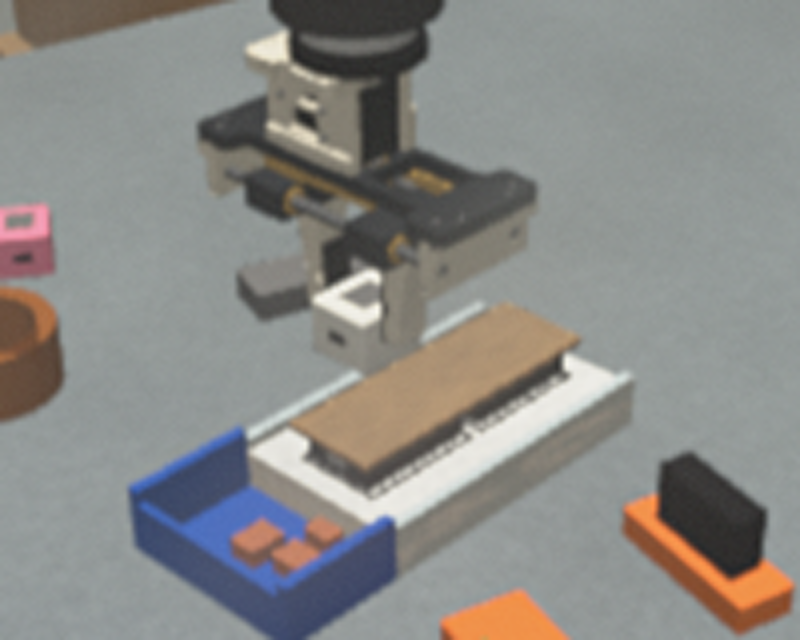

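Request:
{"name": "apply_moves", "arguments": {
  "commands": [
    {"dp": [-1, 0, 20], "yaw": 0, "grip": 0.3},
    {"dp": [-1, 0, 35], "yaw": 0, "grip": 0.3},
    {"dp": [-1, 0, 43], "yaw": 0, "grip": 0.3},
    {"dp": [-1, 0, 47], "yaw": 0, "grip": 0.3},
    {"dp": [-1, 0, 48], "yaw": 0, "grip": 0.3},
    {"dp": [-1, 0, 48], "yaw": 0, "grip": 0.65},
    {"dp": [-1, 0, 48], "yaw": 0, "grip": 0.65},
    {"dp": [-1, 0, 48], "yaw": 0, "grip": 0.65},
    {"dp": [-1, 0, 48], "yaw": 0, "grip": 0.65},
    {"dp": [-1, 0, 30], "yaw": 0, "grip": 0.65},
    {"dp": [-1, 0, 0], "yaw": 0, "grip": 0.65},
    {"dp": [-1, 0, -10], "yaw": 0, "grip": 0.65}
  ]
}}

```text
time_s: 39.3
tcp_pos: [0.6068, 0.031, 0.1178]
eef_rot: [180.0, 0.2, -168.0]
contact_force: [0.0, 0.5, 0.3]
gripper_width: 0.0572
```

Run:
```python
from h import *
s=cap("scene","s29"); zoom(s,220,90,420,250,4,"s29z")
c=cap("top")
zoom(c,110,180,310,285,4,"t29z")
for b in blobs(c,lambda h,s,v:(v>170)&(s<40),.036,(110,180,260,290),60): print(b)
go((431.5,338,95,-197.3))
```

```text
{'uv': array([131.4, 233.9]), 'xy': array([497.3, 477. ]), 'size': array([29.7, 22.9], dtype=float32), 'yaw': 66.4}
t 39.4 p [606.4  31.  117. ] psi -168.0 w 56.9 F [-1.1 -0.3  0.6]
(431.5, 338, 95, -197.3) dp [107. 337.  22.] yaw 0.511
```

View pics/s29z.png

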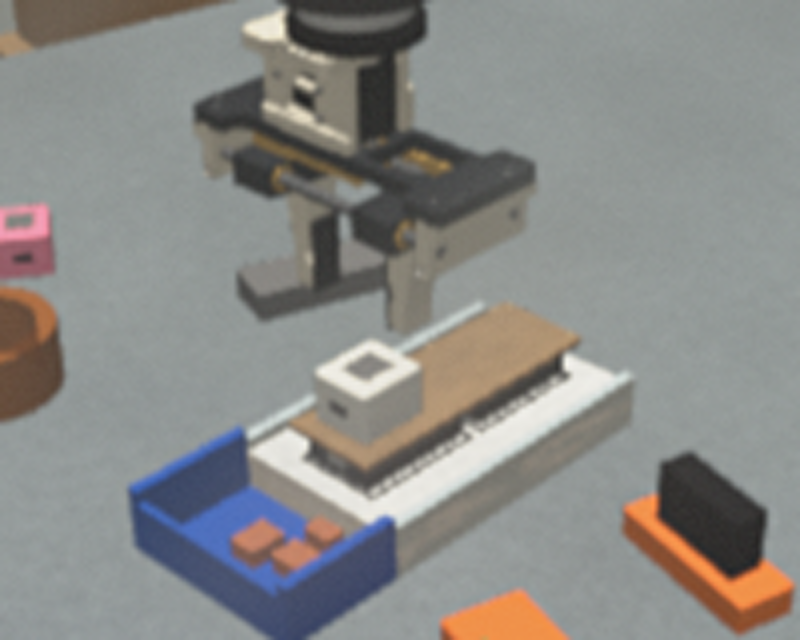

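View pics/t29z.png

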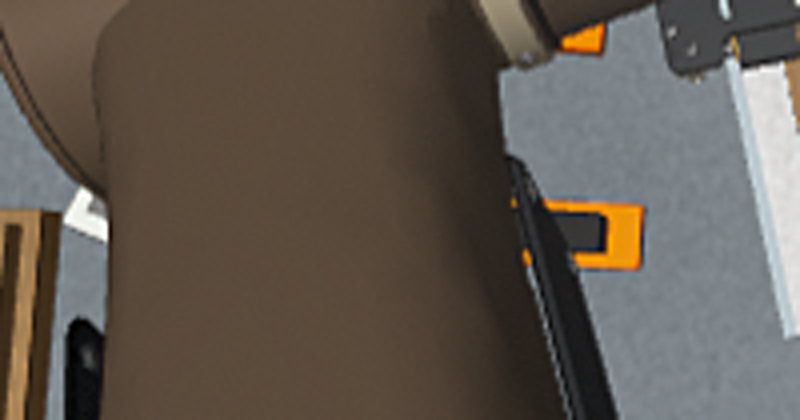

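The first adapter rests on the sheet. Checking that the other two are still where they were.

Run:
```python
from h import *
s=cap("scene")
P=[(431.5,338.3,36),(506.8,466,36)]
print(proj(s,np.array(P)/1000))
m=blobs(s,lambda h,s,v:(v>190)&(s<40),.036,(430,220,520,330),60)
for b in m: print(b)
zoom(s,420,220,520,330,6,"s30z")
```

```text
[[456.73100348 243.54710832]
 [480.80169081 295.26225755]]
{'uv': array([481.9, 295.7]), 'xy': array([505.5, 467.4]), 'size': array([49.3, 44.8], dtype=float32), 'yaw': 157.6}
{'uv': array([458. , 243.9]), 'xy': array([430.1, 339.8]), 'size': array([50. , 45.5], dtype=float32), 'yaw': 163.8}
```

View pics/s30z.png

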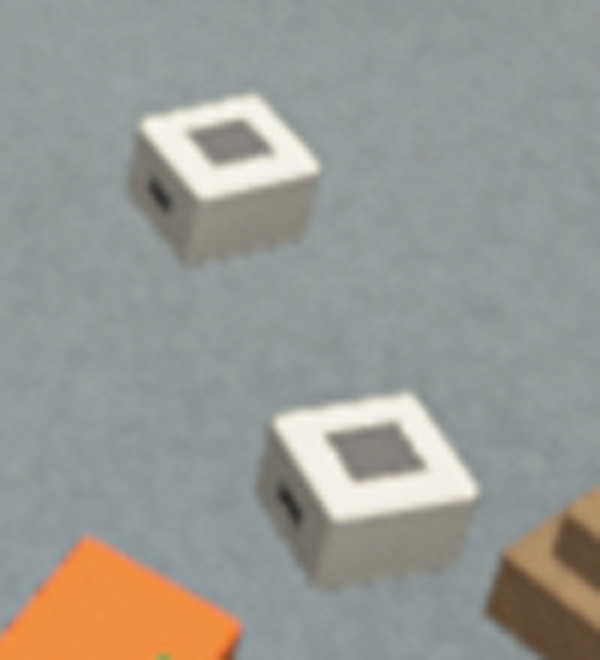

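Run:
```python
from h import *
go((431,339,85,-196.7))
c=cap("top")
for z in (0,.03,.06): print(onz(c,[(122,233),(112,233)],z)*1000)
```

```text
t 39.45 p [605.7  30.9 115.9] psi -168.0 w 57.2 F [-0.  -0.5 -1.1]
(431, 339, 85, -196.7) dp [107. 338.  31.] yaw 0.5
[[499.95790596 519.55289949   0.        ]
 [500.01741793 544.09385144   0.        ]]
[[498.03285736 505.2750388   30.        ]
 [498.09048465 529.03880915  30.        ]]
[[496.10780876 490.99717811  60.        ]
 [496.16355138 513.98376685  60.        ]]
```

Request:
{"name": "apply_moves", "arguments": {
  "commands": [
    {"dp": [8, 26, 0], "yaw": 0.04, "grip": 0.7},
    {"dp": [20, 62, 0], "yaw": 0.09, "grip": 0.75},
    {"dp": [34, 106, 0], "yaw": 0.15, "grip": 0.8},
    {"dp": [48, 152, 0], "yaw": 0.22, "grip": 0.8},
    {"dp": [63, 200, 0], "yaw": 0.3, "grip": 0.8},
    {"dp": [78, 248, 0], "yaw": 0.37, "grip": 0.8},
    {"dp": [92, 292, 10], "yaw": 0.44, "grip": 0.8},
    {"dp": [102, 322, 20], "yaw": 0.49, "grip": 0.8},
    {"dp": [107, 338, 31], "yaw": 0.5, "grip": 0.8},
    {"dp": [107, 338, 31], "yaw": 0.5, "grip": 0.8},
    {"dp": [107, 338, 31], "yaw": 0.5, "grip": 0.8}
  ]
}}

```text
time_s: 40.88
tcp_pos: [0.4309, 0.3386, 0.0844]
eef_rot: [-179.9, -0.0, 163.3]
contact_force: [-0.6, 0.1, -0.0]
gripper_width: 0.0702
```

Run:
```python
from h import *
go((431,339,-3,-196.7))
s=cap("scene"); zoom(s,370,140,550,320,4,"s31z")
```

```text
t 40.88 p [430.9 338.6  84.4] psi 163.3 w 70.2 F [-0.6  0.1 -0. ]
(431, 339, -3, -196.7) dp [ 0.  0. 87.] yaw 0.0
```

View pics/s31z.png

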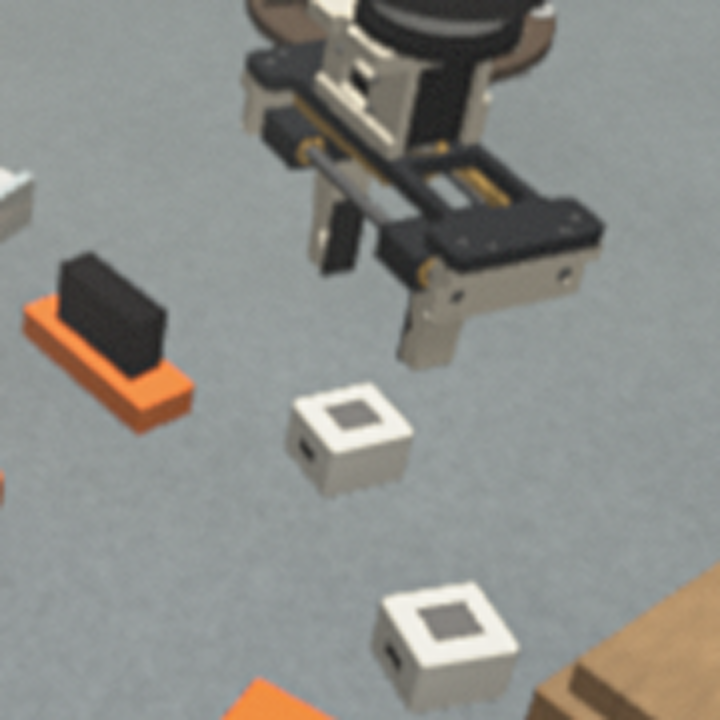

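Request:
{"name": "apply_moves", "arguments": {
  "commands": [
    {"dp": [0, 0, 35], "yaw": 0, "grip": 0.8},
    {"dp": [0, 0, 62], "yaw": 0, "grip": 0.8},
    {"dp": [0, 0, 78], "yaw": 0, "grip": 0.8},
    {"dp": [0, 0, 87], "yaw": 0, "grip": 0.8},
    {"dp": [0, 0, 87], "yaw": 0, "grip": 0.3},
    {"dp": [0, 0, 87], "yaw": 0, "grip": 0.3},
    {"dp": [0, 0, 87], "yaw": 0, "grip": 0.3},
    {"dp": [0, 0, 87], "yaw": 0, "grip": 0.3},
    {"dp": [0, 0, 87], "yaw": 0, "grip": 0.3},
    {"dp": [0, 0, 87], "yaw": 0, "grip": 0.3}
  ],
  "newtons": 40
}}

```text
time_s: 42.18
tcp_pos: [0.4312, 0.3395, -0.0014]
eef_rot: [180.0, 0.0, 163.3]
contact_force: [-1.5, -1.2, 5.8]
gripper_width: 0.0433
```

Request:
{"name": "apply_moves", "arguments": {
  "commands": [
    {"dp": [0, 0, -20], "yaw": 0, "grip": 0.3},
    {"dp": [0, 0, -60], "yaw": 0, "grip": 0.3},
    {"dp": [0, 0, -110], "yaw": 0, "grip": 0.3},
    {"dp": [0, 0, -110], "yaw": 0, "grip": 0.3},
    {"dp": [0, 0, -110], "yaw": 0, "grip": 0.3}
  ]
}}

```text
time_s: 42.8
tcp_pos: [0.4306, 0.339, 0.1076]
eef_rot: [180.0, -0.0, 163.3]
contact_force: [-0.3, -0.3, -1.1]
gripper_width: 0.0435
```

Run:
```python
from h import *
a=b2w(-62,0)
go((*a,107,-168))
s=cap("scene"); zoom(s,370,120,550,300,4,"s32z")
```

```text
t 42.8 p [430.6 339.  107.6] psi 163.3 w 43.5 F [-0.3 -0.3 -1.1]
(np.float64(483.45484875450404), np.float64(4.809475169298921), 107, -168) dp [-147. -305.    1.] yaw -0.501
```

View pics/s32z.png

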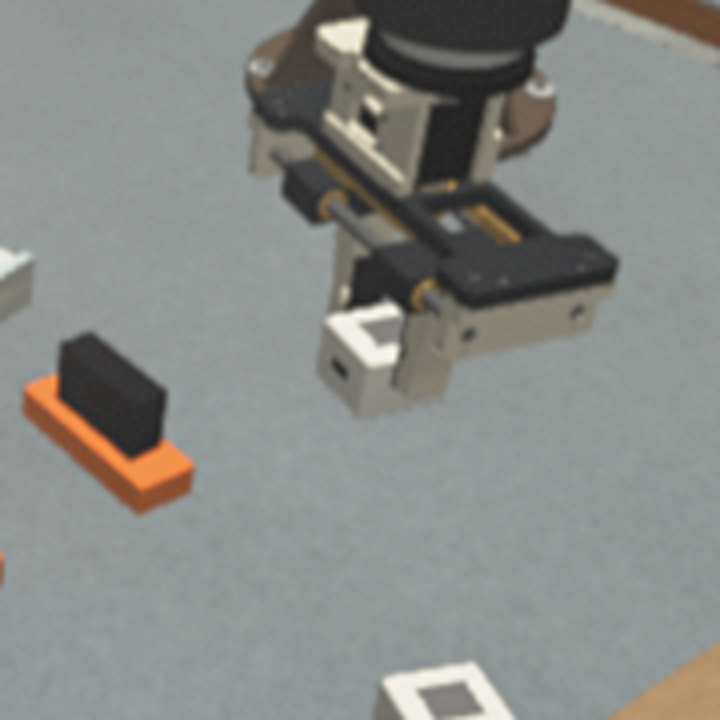

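Request:
{"name": "apply_moves", "arguments": {
  "commands": [
    {"dp": [-12, -25, 0], "yaw": -0.04, "grip": 0.3},
    {"dp": [-28, -58, 0], "yaw": -0.09, "grip": 0.3},
    {"dp": [-46, -96, 0], "yaw": -0.15, "grip": 0.3},
    {"dp": [-65, -136, 0], "yaw": -0.22, "grip": 0.3},
    {"dp": [-84, -176, 0], "yaw": -0.29, "grip": 0.3},
    {"dp": [-103, -216, 0], "yaw": -0.36, "grip": 0.3},
    {"dp": [-122, -254, 0], "yaw": -0.43, "grip": 0.3},
    {"dp": [-136, -284, 0], "yaw": -0.48, "grip": 0.3},
    {"dp": [-144, -300, 0], "yaw": -0.5, "grip": 0.3},
    {"dp": [-147, -305, 0], "yaw": -0.5, "grip": 0.3},
    {"dp": [-147, -305, 0], "yaw": -0.5, "grip": 0.3},
    {"dp": [-147, -305, 0], "yaw": -0.5, "grip": 0.3}
  ]
}}

```text
time_s: 44.35
tcp_pos: [0.484, 0.0054, 0.1075]
eef_rot: [-180.0, -0.0, -168.0]
contact_force: [-0.5, -0.4, -1.5]
gripper_width: 0.0438
```

Run:
```python
from h import *
a=b2w(-62,0)
go((*a,59,-168))
s=cap("scene"); zoom(s,240,70,440,230,4,"s33z")
```

```text
t 44.35 p [484.    5.4 107.5] psi -168.0 w 43.8 F [-0.5 -0.4 -1.5]
(np.float64(483.45484875450404), np.float64(4.809475169298921), 59, -168) dp [ 1. -0. 49.] yaw -0.0
```

View pics/s33z.png

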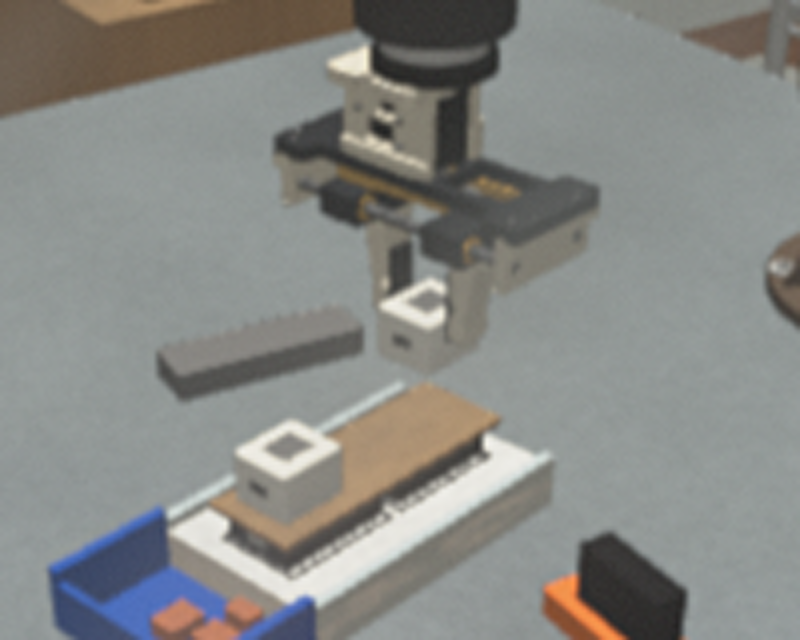

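The second adapter is held upright over the near end of the sheet. Lowering and releasing it.

Request:
{"name": "apply_moves", "arguments": {
  "commands": [
    {"dp": [0, 0, 20], "yaw": 0, "grip": 0.3},
    {"dp": [0, 0, 35], "yaw": 0, "grip": 0.3},
    {"dp": [0, 0, 43], "yaw": 0, "grip": 0.3},
    {"dp": [0, 0, 47], "yaw": 0, "grip": 0.3},
    {"dp": [0, 0, 49], "yaw": 0, "grip": 0.3},
    {"dp": [0, 0, 49], "yaw": 0, "grip": 0.65},
    {"dp": [0, 0, 49], "yaw": 0, "grip": 0.65},
    {"dp": [0, 0, 49], "yaw": 0, "grip": 0.65},
    {"dp": [0, 0, 49], "yaw": 0, "grip": 0.65},
    {"dp": [0, 0, 30], "yaw": 0, "grip": 0.65},
    {"dp": [0, 0, 0], "yaw": 0, "grip": 0.65},
    {"dp": [0, 0, -10], "yaw": 0, "grip": 0.65}
  ]
}}

```text
time_s: 45.9
tcp_pos: [0.4852, 0.0052, 0.1196]
eef_rot: [180.0, 0.2, -168.0]
contact_force: [0.4, -0.0, -0.3]
gripper_width: 0.057
```

Run:
```python
from h import *
s=cap("scene","s34"); zoom(s,240,100,520,330,2.8,"s34z")
for b in blobs(s,lambda h,s,v:(v>190)&(s<40),.036,(430,220,520,330),60): print(b)
c=cap("top","t34")
for b in blobs(c,lambda h,s,v:(v>170)&(s<40),.036,(110,180,260,290),60): print(b)
go((506,466.5,95,-202.4))
```

```text
{'uv': array([481.9, 295.7]), 'xy': array([505.4, 467.3]), 'size': array([49.3, 44.7], dtype=float32), 'yaw': 157.6}
{'uv': array([137.8, 229.3]), 'xy': array([506.5, 465.7]), 'size': array([47.8, 41.8], dtype=float32), 'yaw': 157.1}
t 46.0 p [484.9   5.1 118.8] psi -168.0 w 56.6 F [ 0.7  0.9 -0.4]
(506, 466.5, 95, -202.4) dp [-116.  447.   24.] yaw 0.6
```

View pics/s34z.png

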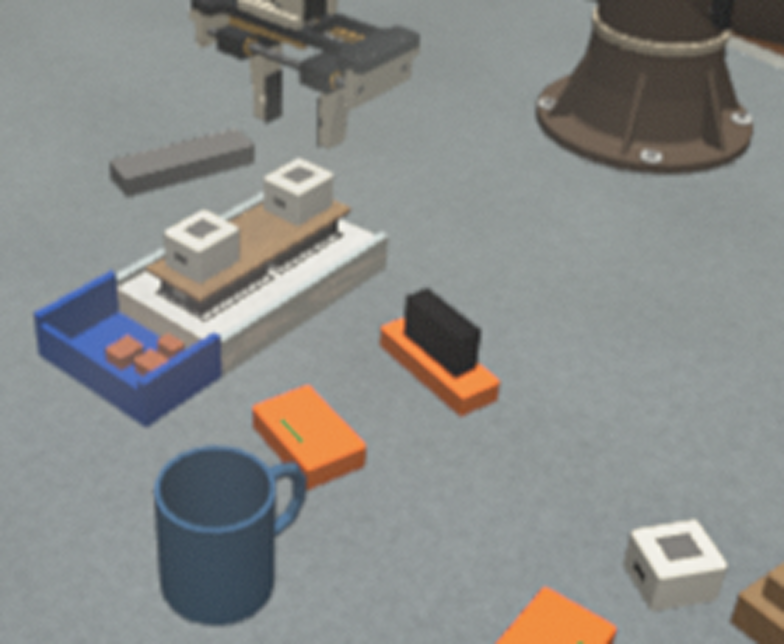

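View pics/t34.png

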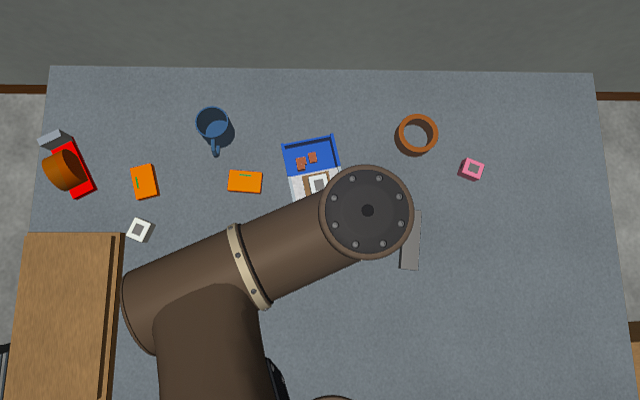

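Run:
```python
from h import *
go((510.5,464.6,95,-202.4))
```

```text
t 46.0 p [484.9   5.1 118.8] psi -168.0 w 56.6 F [ 0.7  0.9 -0.4]
(510.5, 464.6, 95, -202.4) dp [-120.  444.   24.] yaw 0.6
```

Request:
{"name": "apply_moves", "arguments": {
  "commands": [
    {"dp": [-8, 30, 0], "yaw": 0.04, "grip": 0.7},
    {"dp": [-20, 75, 0], "yaw": 0.1, "grip": 0.8},
    {"dp": [-33, 124, 0], "yaw": 0.17, "grip": 0.8},
    {"dp": [-47, 174, 0], "yaw": 0.24, "grip": 0.8},
    {"dp": [-60, 224, 0], "yaw": 0.31, "grip": 0.8},
    {"dp": [-74, 274, 0], "yaw": 0.38, "grip": 0.8},
    {"dp": [-88, 324, 0], "yaw": 0.45, "grip": 0.8},
    {"dp": [-101, 374, 5], "yaw": 0.52, "grip": 0.8},
    {"dp": [-111, 412, 10], "yaw": 0.57, "grip": 0.8},
    {"dp": [-118, 436, 18], "yaw": 0.6, "grip": 0.8},
    {"dp": [-120, 444, 24], "yaw": 0.6, "grip": 0.8},
    {"dp": [-120, 444, 24], "yaw": 0.6, "grip": 0.8}
  ]
}}

```text
time_s: 47.5
tcp_pos: [0.5089, 0.4633, 0.092]
eef_rot: [-179.8, -0.0, 157.6]
contact_force: [0.7, -0.6, -0.4]
gripper_width: 0.0697
```

Run:
```python
from h import *
go((510.5,464.6,3,-202.4))
s=cap("scene"); zoom(s,400,180,600,360,4,"s35z")
c=cap("top"); zoom(c,20,150,220,310,4,"t35z")
```

```text
t 47.5 p [508.9 463.3  92. ] psi 157.6 w 69.7 F [ 0.7 -0.6 -0.4]
(510.5, 464.6, 3, -202.4) dp [-1.  2. 89.] yaw 0.0
```

View pics/s35z.png

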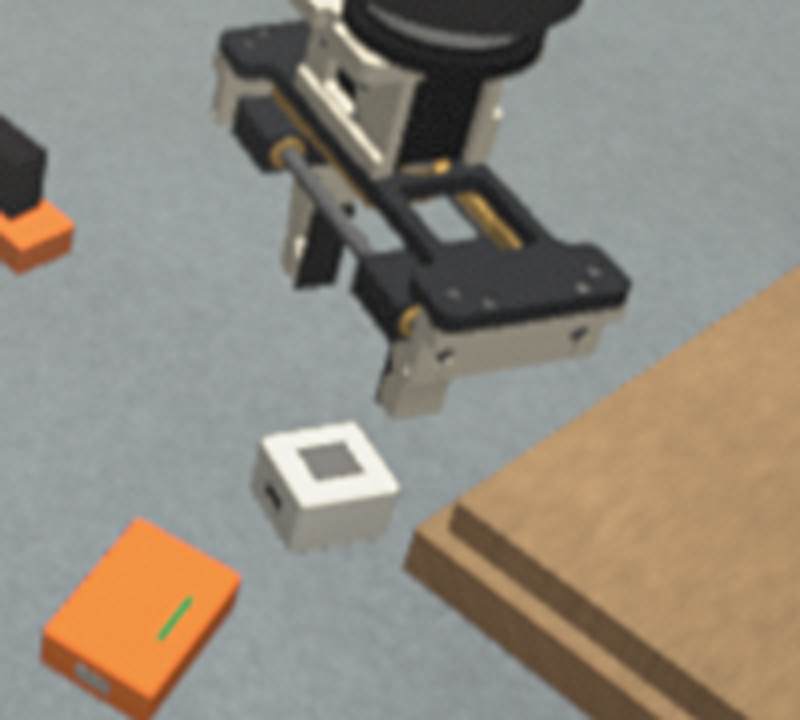

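View pics/t35z.png

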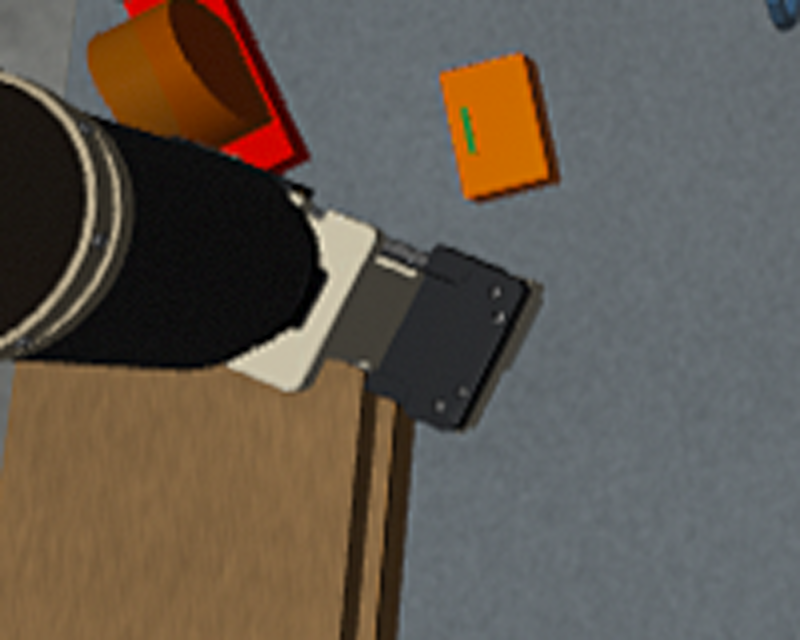

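Request:
{"name": "apply_moves", "arguments": {
  "commands": [
    {"dp": [-5, 1, 30], "yaw": 0, "grip": 0.75},
    {"dp": [-5, 1, 50], "yaw": 0, "grip": 0.75},
    {"dp": [-5, 1, 62], "yaw": 0, "grip": 0.75},
    {"dp": [-5, 1, 66], "yaw": 0, "grip": 0.75},
    {"dp": [-5, 1, 66], "yaw": 0, "grip": 0.75}
  ]
}}

```text
time_s: 48.22
tcp_pos: [0.5149, 0.4632, 0.0284]
eef_rot: [180.0, 0.0, 157.6]
contact_force: [-0.2, -0.5, -0.2]
gripper_width: 0.0658
```

Run:
```python
from h import *
go((510.5,464.6,3,-202.4))
s=cap("scene"); zoom(s,400,180,600,360,4,"s36z")
```

```text
t 48.23 p [514.9 463.2  28.4] psi 157.6 w 65.8 F [-0.2 -0.5 -0.2]
(510.5, 464.6, 3, -202.4) dp [ 5. -0. 25.] yaw -0.0
```

View pics/s36z.png

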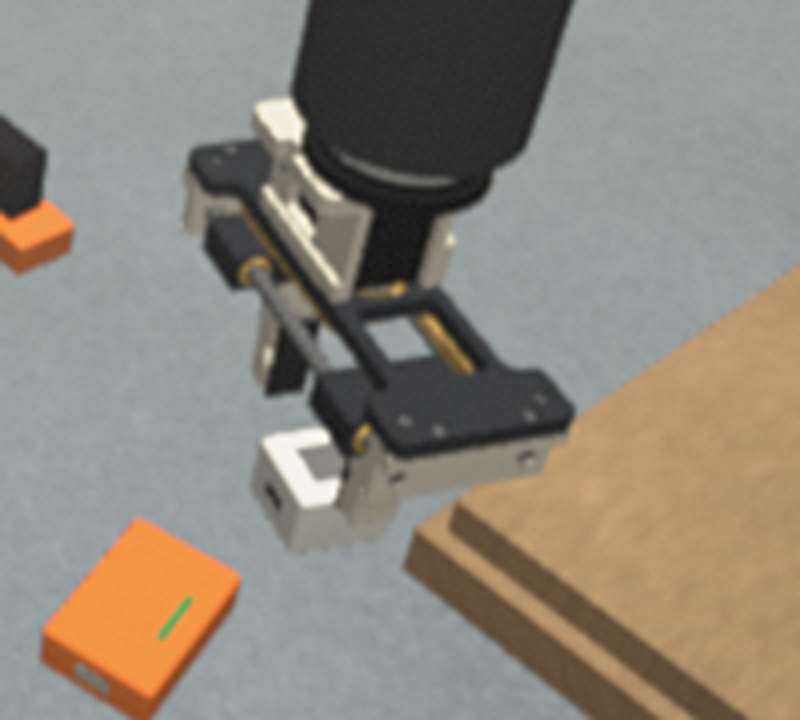

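Request:
{"name": "apply_moves", "arguments": {
  "commands": [
    {"dp": [2, 0, 4], "yaw": 0, "grip": 0.75},
    {"dp": [2, 0, 8], "yaw": 0, "grip": 0.75},
    {"dp": [2, 0, 12], "yaw": 0, "grip": 0.75},
    {"dp": [2, 0, 12], "yaw": 0, "grip": 0.75}
  ]
}}

```text
time_s: 48.78
tcp_pos: [0.5125, 0.4636, 0.0153]
eef_rot: [-179.9, -0.0, 157.6]
contact_force: [-0.1, 0.3, 0.6]
gripper_width: 0.0657
```

Request:
{"name": "apply_moves", "arguments": {
  "commands": [
    {"dp": [0, 0, 4], "yaw": 0, "grip": 0.75},
    {"dp": [0, 0, 8], "yaw": 0, "grip": 0.75},
    {"dp": [0, 0, 10], "yaw": 0, "grip": 0.75},
    {"dp": [0, 0, 10], "yaw": 0, "grip": 0.75}
  ]
}}

```text
time_s: 49.28
tcp_pos: [0.5127, 0.4637, 0.0056]
eef_rot: [-180.0, -0.0, 157.6]
contact_force: [-0.5, -0.3, -0.4]
gripper_width: 0.0658
```

No contact at this height, so I close and lift.

Request:
{"name": "apply_moves", "arguments": {
  "commands": [
    {"dp": [0, 0, 2], "yaw": 0, "grip": 0.3},
    {"dp": [0, 0, 2], "yaw": 0, "grip": 0.3},
    {"dp": [0, 0, 2], "yaw": 0, "grip": 0.3},
    {"dp": [0, 0, 2], "yaw": 0, "grip": 0.3},
    {"dp": [0, 0, 2], "yaw": 0, "grip": 0.3},
    {"dp": [0, 0, 2], "yaw": 0, "grip": 0.3}
  ],
  "newtons": 45
}}

```text
time_s: 50.02
tcp_pos: [0.5127, 0.4638, 0.0039]
eef_rot: [-180.0, 0.0, 157.6]
contact_force: [0.1, -1.5, -0.3]
gripper_width: 0.0436
```

Request:
{"name": "apply_moves", "arguments": {
  "commands": [
    {"dp": [0, 0, -20], "yaw": 0, "grip": 0.3},
    {"dp": [0, 0, -60], "yaw": 0, "grip": 0.3},
    {"dp": [0, 0, -110], "yaw": 0, "grip": 0.3},
    {"dp": [0, 0, -112], "yaw": 0, "grip": 0.3},
    {"dp": [0, 0, -112], "yaw": 0, "grip": 0.3}
  ]
}}

```text
time_s: 50.65
tcp_pos: [0.5127, 0.464, 0.117]
eef_rot: [179.9, -0.0, 157.6]
contact_force: [-0.2, -0.5, -1.4]
gripper_width: 0.0434
```

Run:
```python
from h import *
a=b2w(7,0)
go((*a,114,-168))
s=cap("scene"); zoom(s,400,150,600,330,4,"s37z")
```

```text
t 50.65 p [512.7 464.  117. ] psi 157.6 w 43.4 F [-0.2 -0.5 -1.4]
(np.float64(550.9470332051367), np.float64(19.155381835724313), 114, -168) dp [-205. -397.    3.] yaw -0.601
```

View pics/s37z.png

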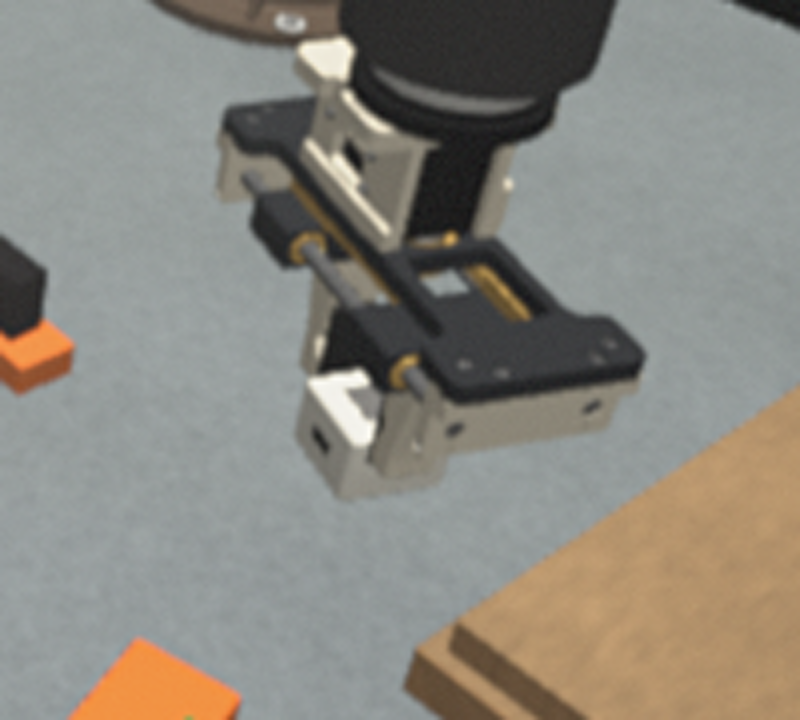

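Request:
{"name": "apply_moves", "arguments": {
  "commands": [
    {"dp": [-14, -27, 0], "yaw": -0.04, "grip": 0.3},
    {"dp": [-34, -66, 0], "yaw": -0.1, "grip": 0.3},
    {"dp": [-56, -108, 0], "yaw": -0.17, "grip": 0.3},
    {"dp": [-79, -153, 0], "yaw": -0.24, "grip": 0.3},
    {"dp": [-102, -198, 0], "yaw": -0.31, "grip": 0.3},
    {"dp": [-125, -243, 0], "yaw": -0.38, "grip": 0.3},
    {"dp": [-148, -288, 0], "yaw": -0.45, "grip": 0.3},
    {"dp": [-170, -330, 0], "yaw": -0.52, "grip": 0.3},
    {"dp": [-190, -368, 0], "yaw": -0.57, "grip": 0.3},
    {"dp": [-202, -391, 0], "yaw": -0.6, "grip": 0.3},
    {"dp": [-205, -397, 0], "yaw": -0.6, "grip": 0.3},
    {"dp": [-205, -397, 0], "yaw": -0.6, "grip": 0.3}
  ]
}}

```text
time_s: 52.2
tcp_pos: [0.5505, 0.0185, 0.1152]
eef_rot: [-180.0, -0.1, -168.1]
contact_force: [-0.0, 0.3, -2.1]
gripper_width: 0.0435
```

Run:
```python
from h import *
a=b2w(7,0)
go((*a,64,-168))
s=cap("scene"); zoom(s,220,80,420,240,4,"s38z")
```

```text
t 52.2 p [550.5  18.5 115.2] psi -168.1 w 43.5 F [-0.   0.3 -2.1]
(np.float64(550.9470332051367), np.float64(19.155381835724313), 64, -168) dp [-1.  1. 51.] yaw -0.002
```

View pics/s38z.png

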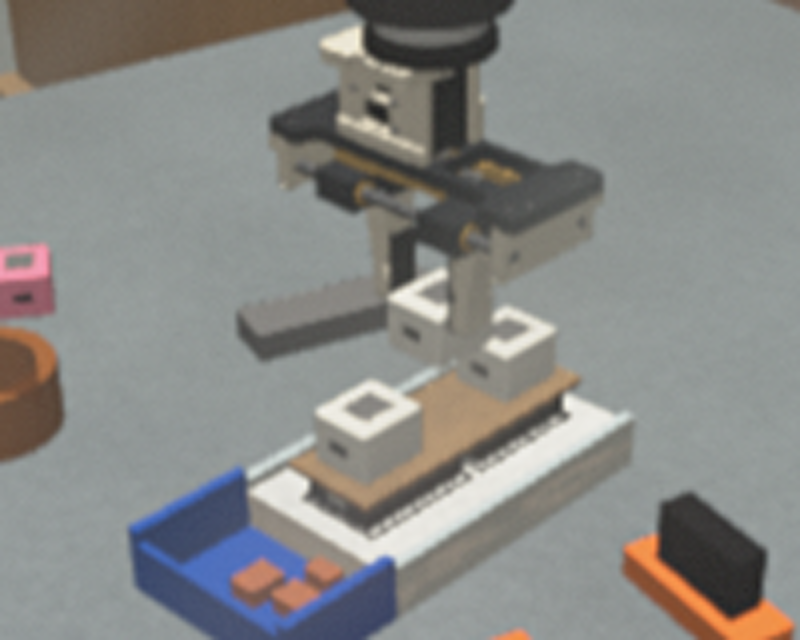

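Run:
```python
from h import *
s=cap("scene")
for x0 in (-7,0,7):
  for (dx,dy,z) in [(25,-22,.147),(25,22,.147),(25,22,.111)]:
    w=b2w(x0+dx,dy)/1000; print(x0,dx,dy,z,((proj(s,[*w,z])[0]-[220,80])*4).round(0))
for x0 in (62,-62):
  w=b2w(x0,0)/1000; print(x0,((proj(s,[*w,.096])[0]-[220,80])*4).round(0))
```

```text
-7 25 -22 0.147 [388. 291.]
-7 25 22 0.147 [441. 316.]
-7 25 22 0.111 [441. 369.]
0 25 -22 0.147 [380. 295.]
0 25 22 0.147 [433. 320.]
0 25 22 0.111 [433. 373.]
7 25 -22 0.147 [371. 299.]
7 25 22 0.147 [425. 325.]
7 25 22 0.111 [425. 378.]
62 [363. 405.]
-62 [503. 328.]
```

Request:
{"name": "apply_moves", "arguments": {
  "commands": [
    {"dp": [-5, 0, 15], "yaw": 0, "grip": 0.3},
    {"dp": [-5, 0, 30], "yaw": 0, "grip": 0.3},
    {"dp": [-5, 0, 42], "yaw": 0, "grip": 0.3},
    {"dp": [-5, 0, 48], "yaw": 0, "grip": 0.3},
    {"dp": [-5, 0, 50], "yaw": 0, "grip": 0.3},
    {"dp": [-5, 0, 51], "yaw": 0, "grip": 0.3},
    {"dp": [-5, 0, 51], "yaw": 0, "grip": 0.6},
    {"dp": [-5, 0, 51], "yaw": 0, "grip": 0.65},
    {"dp": [-5, 0, 51], "yaw": 0, "grip": 0.65},
    {"dp": [-5, 0, 51], "yaw": 0, "grip": 0.65}
  ]
}}

```text
time_s: 53.55
tcp_pos: [0.5559, 0.0198, 0.065]
eef_rot: [180.0, 0.0, -168.0]
contact_force: [-0.2, 0.3, 0.0]
gripper_width: 0.057
```

Request:
{"name": "apply_moves", "arguments": {
  "commands": [
    {"dp": [0, 0, -20], "yaw": 0, "grip": 0.65},
    {"dp": [0, 0, -50], "yaw": 0, "grip": 0.65},
    {"dp": [0, -50, -90], "yaw": 0, "grip": 0.65},
    {"dp": [0, -110, -100], "yaw": 0, "grip": 0.65},
    {"dp": [0, -170, -100], "yaw": 0, "grip": 0.65},
    {"dp": [0, -230, -100], "yaw": 0, "grip": 0.65},
    {"dp": [0, -260, -100], "yaw": 0, "grip": 0.65},
    {"dp": [0, -260, -100], "yaw": 0, "grip": 0.65}
  ]
}}

```text
time_s: 54.55
tcp_pos: [0.6094, -0.2368, 0.1641]
eef_rot: [180.0, -0.1, -168.2]
contact_force: [-0.2, 0.8, 0.2]
gripper_width: 0.0569
```

Run:
```python
from h import *
go()
s=cap("scene","s39"); zoom(s,200,100,460,300,3,"s39z")
c=cap("top","t39"); zoom(c,220,120,420,290,4,"t39z")
print(*blobs(c,lambda h,s,v:(v>185)&(s<40),.096,(285,165,350,262),40),sep="\n")
print(*blobs(c,lambda h,s,v:(h>5)&(h<22)&(s>200)&(v>90),.022,(200,200,290,285),80),sep="\n")
print(*blobs(c,lambda h,s,v:(h>8)&(h<22)&(s>60)&(s<180)&(v>70),.060,(285,172,350,262),100),sep="\n")
```

```text
t 54.55 p [ 609.4 -236.8  164.1] psi -168.2 w 56.9 F [-0.2  0.8  0.2]
{'uv': array([322.5, 213. ]), 'xy': array([536.5,  21. ]), 'size': array([204.2, 126.9], dtype=float32), 'yaw': 12.1}
{'uv': array([247.5, 237.9]), 'xy': array([486.1, 204.3]), 'size': array([108.8,  37.8], dtype=float32), 'yaw': 87.1}
{'uv': array([323.1, 212.7]), 'xy': array([545.6,  19.7]), 'size': array([194.2,  65.6], dtype=float32), 'yaw': 11.9}
```

View pics/s39z.png

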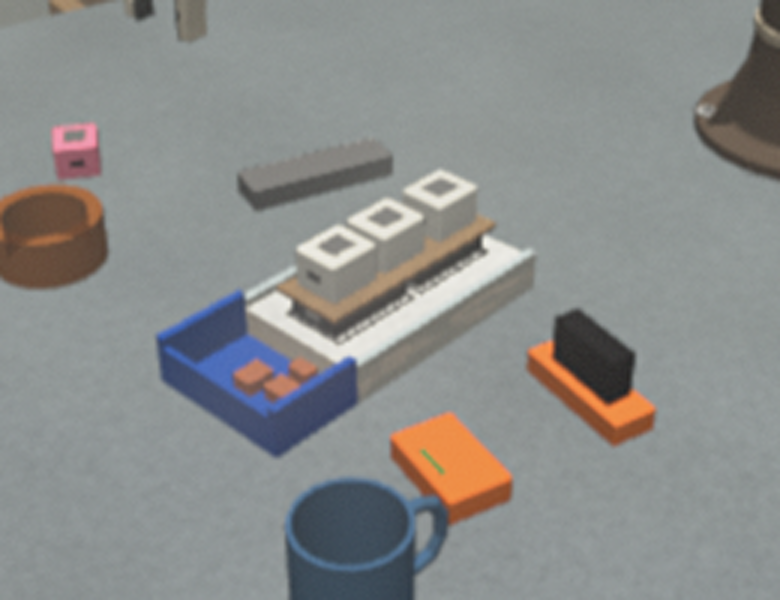

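View pics/t39z.png

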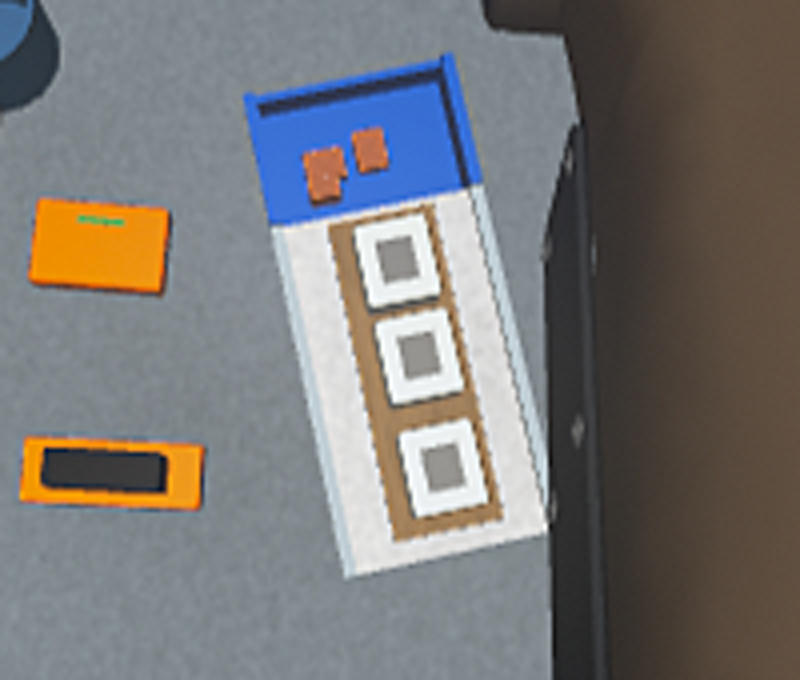

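Run:
```python
from h import *
c=cap("top"); s=cap("scene")
f=lambda h,s,v:((h<14)|(h>172))&(s>100)&(v>90)
for cc,roi in ((c,(285,130,345,178)),(s,(250,205,320,250))):
  for b in blobs(cc,f,.018,roi,10): print(b, w2b(*b["xy"]).round(1))
zoom(s,240,150,380,260,5,"s40z")
```

```text
{'uv': array([300.9, 162.9]), 'xy': array([676.7,  72.7]), 'size': array([30.1, 24.8], dtype=float32), 'yaw': 11.9} [141.1  26.2]
{'uv': array([312.2, 157.2]), 'xy': array([692.8,  44.4]), 'size': array([25. , 18.8], dtype=float32), 'yaw': 12.0} [151.   -4.8]
{'uv': array([293.2, 228. ]), 'xy': array([682.1,  72.8]), 'size': array([21., 18.], dtype=float32), 'yaw': 0.6} [146.4  25.2]
{'uv': array([283.8, 224.2]), 'xy': array([693.9,  47.9]), 'size': array([24. , 17.6], dtype=float32), 'yaw': 12.1} [152.8  -1.6]
{'uv': array([300.6, 222.2]), 'xy': array([658.3,  63.4]), 'size': array([19.4, 13. ], dtype=float32), 'yaw': 107.4} [121.2  21. ]
```

View pics/s40z.png

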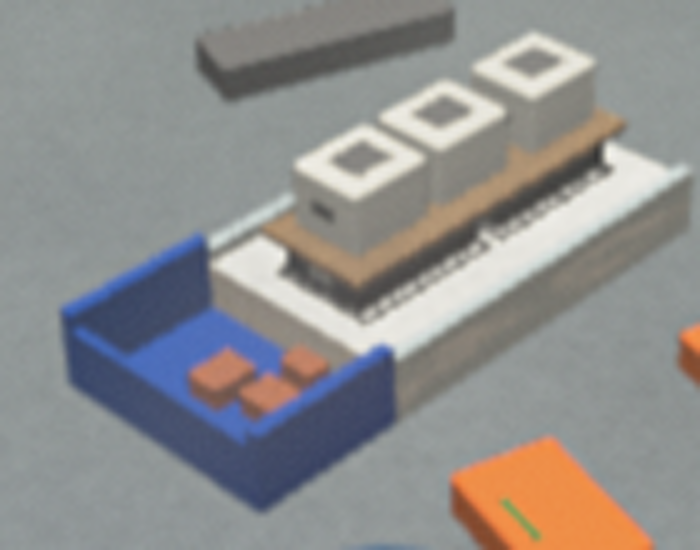

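The view shows three chips in the tray at board x of about 121–153 mm. Both banks are under a level sheet, the three adapters stand on it, and the gripper is clear. Handing the job in.

```bash
python3 -c "
from plant import close_job
print(close_job())"
```

```text
the job is handed in; nothing more can be done
None
```

I handed the job in at about 55 s of the 208 s allowed; no verdict is reported. I swept the three chips into the tray with the scraper and stood it back on the bench. The two black banks went onto the outlines, the sheet over them, and all three white adapters onto the sheet.

**Last checks from the images:**
- **Chips:** all three are in the tray, at board x of about 121, 146 and 153 mm in the scene camera. The top camera shows two of them merged into one blob.
- **Sheet:** it is about 2 mm off centre each way, its yaw within about 0.1° of the board's.
- **Adapters:** three are standing on the sheet.
- **Scraper:** it is upright at about (0.486, 0.204) m, well off the board and tray.
- **Bystanders:** the mug, tape and look-alikes were never gripped or touched. I judged them undisturbed by eye and did not measure it.
- **Banks:** once the sheet covered them I saw only their sides. Their centring rests on the views taken before the sheet went on.

**What went wrong or disagreed:**
- **First bank grasp:** two attempts closed on nothing, because the fingertips sit about 15–20 mm higher than the TCP reading. I confirmed this by images and by stepping down, and corrected for it from then on.
- **Contact forces:** I saw about 6 N upward during three of the grasps and never more than that at the end of any move.

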